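# Lock the viewing-bridge swing arm with its setscrew

### The arm

A 6-joint arm with a two-finger parallel gripper is mounted at the origin on the work surface. World frame = base frame: x ahead of the robot, y to its left, z up, the work surface at z = 0. Lengths are in m, angles in degrees, forces in N, time in s.
With the tool pointing down it reaches from about 0.35 to 0.875 m from the base axis. Payload 4.2 kg.
Tool frame: the origin (TCP) lies midway between the tips of the shut fingers; the grasp point (between the pads) lies 19 mm behind it; y points along the fingers, x is the direction in which the jaws open and shut, and the axes are right-handed (so a half turn about y gives the same grasp; the last joint's range is limited). The gripper opens to 87 mm and grips with 3 to 60 N. Pads are 19 mm wide; open, the fingers measure 117 mm over their backs; the gripper's body (75 mm by 190 mm) begins 51 mm behind the grasp point.
Start: joints at [-53.996, 22.042, 0.453, 0, -68.411, -14.817], TCP at [0.226, -0.583, 0.223] pointing down, gripper open.
Joint ranges: [-179.83, 179.83], [-69.29, 118.12], [-61.27, 80.66], [-181.25, 117.63], [-171.15, -9.14], [-177.46, 177.46]. Speed limits (degrees/s): [159.86, 159.86, 180, 180, 180, 180].

### API

Orientations are given as a 3x3 rotation matrix whose columns are the frame's x, y, z axes.
In Python, from station import * gives the robot as it stands.
- The arm moves only by the tool jog_arm, never from a script. Its argument "series" is a list of rows, each a list of 3 entries, a list of its own where there are three numbers: the shift along the tool's x, y, z in m, then the turn, a rotation vector about the tool's x, y, z in degrees, then the finger opening in m, from 0 to 0.087. A call has 1 to 10 rows; each row shifts and turns the commanded pose from where the row before left it, along the tool's axes as they then stand; what a row does not reach is not made up. A row lasts 1/8 s, in which the tool goes at most 62.5 mm and 10.7 degrees, less where a joint would pass 70% of its speed; a pose out of reach is approached as far as the arm can. A call is refused whole if a number of a shift passes 0.0625 or a number of a turn 10.7, either way. A call with a gripper value outside its range is refused whole. The fingers move at their own pace and stop on an object; the grip force is fixed at half the most. Time passes only in rows, so rows that do not move let the fingers close. It gives the time, the measured TCP pose, the force and the opening at its end, in the units of the state.
- sense(): the state, without advancing time (a new reading comes with each control period).
- capture(name): name is "scene" or "side" or "wrist"; returns the picture (384x512x3 uint8, red, green, blue); there is no depth.
- camera_info(name): a dict with "fx", "fy", "cx", "cy" (pixels), "k1" (the pictures are not rectified: a ray, as slopes to the right and down, at radius r is drawn at 1 + k1 r^2 times it, then the intrinsics apply), "rvec" (rotation vector, rad) and "tvec" (3), from world to camera coordinates, as OpenCV has them. Camera axes: x right, y down, z forward; pixel columns grow to the right and rows downward; lengths in m; the calibration is good to about 2 mm. A picture is of the moment at which its call begins: read the wrist's pose just before it. camera_info takes no time and is no camera call; for the wrist camera it gives the pose at the moment of the call.
- finish_job(): hands the job in, once; it reports no verdict.
The state is a dict: "time_s": time; "joints": joint angles; "joint_velocities": joint speeds; "effort": joint torques, N m; "tcp_pos": TCP position; "ee_rot": TCP orientation; "wrist_force": force on the tool from outside, world axes, zero at the start; "moment": the same for the moment, N m; "gripper_width": opening from 0.0 (shut) to 1.0 (fully open).
Only numpy, scipy, OpenCV 4.12 (cv2) and the standard library are available. Lean on these libraries where they do the work, as an engineer would, in place of code of your own. Each camera call takes 0.05 s, during which the arm holds its last target. There are 200 camera calls.

### The job

On the small white bracket of the teaching microscope, swing the loose arm until the flat on its shaft faces straight up at the setscrew. Then take the large T-handled hex key out of the wooden stand, feel it gently into the setscrew and turn it clockwise until the screw is firmly tight on the flat, without forcing it. Let go and leave the key standing in the screw; leave the other things alone.

Things in the scene. Friction and masses are not known exactly. Their poses are not given: they have to be found in the camera images.
- bracket: Bracket fixed to the table: round white foot 110 mm wide, 12 mm high, a post, and an aluminium hub block 50 (x) x 44 (y) mm, from 41 to 79 mm high. Origin: centre of the foot's underside, z up. A level 18 mm shaft runs through the hub along y, its axis 60 mm above the table; the setscrew stands out of the middle of the hub's top.
- swing_arm: The shaft with the white arm on its +y end, turning together about y. Origin on the shaft axis under the setscrew. z points along the arm and is also the outward normal of the shaft's flat (7.5 mm from the axis, the round is 9 mm): the flat faces the setscrew when the arm stands upright. It starts leaning 0.5 to 1.1 rad to the bracket's +x; friction of about 0.12 N m holds it.
- swing_grip (a point): Where to hold the arm: inside it, 55 mm from the shaft axis and 66 mm along y from swing_arm's origin. The arm is a bar 20 mm wide (x), 14 mm thick (y, from 59 to 73 mm off that origin), its round end 75 mm from the axis; 37 mm of clear space lies between it and the hub.
- setscrew: Dark steel setscrew, head 21 mm wide. Origin: centre of its open mouth, z up, 106 to 108 mm above the table at the start, sinking with the screw. From the mouth a round guide bore, 14.8 mm wide, goes 12 mm down; below it is the hex socket, 12.8 mm across flats, 9 mm deep. Its orientation here does not follow the turning: how the hexagon stands is not reported. Clockwise from above drives it down, 3 mm per radian.
- socket_floor (a point): Centre of the hex socket's floor, 21 mm below the mouth. The screw turns at about 0.2 N m; after 0.6 to 1.1 rad its tip meets the flat, then torque grows by about 0.35 N m and clamping force by about 120 N per radian. Aim for about 0.36 N m: under 0.27 (30 N) is loose, over 0.55 (130 N) is forced. It holds when let go. On the shaft's round it jams sooner.
- key_handle (a point): Centre of the T-handle of the large hex key (90 g, 96 mm tall, upright in one hole of the stand): a black bar 56 mm long (key x), 12 mm thick (key y) and 22 mm high. z up along the key. The steel shank below is a hexagon 12 mm across flats, two of its flats facing key +x and -x.
- key_tip (a point): Centre of the key's lower end, 85 mm below the handle's centre. The last 2.5 mm taper to 7 mm. At any heading the key goes down the guide bore until it rests on the hexagon, its tip about 14 mm below the mouth; when the hexagons agree (every 60 degrees, about 10 degrees either way) it drops to the floor, 21 mm below the mouth. It has as much turning play once in.
- stand: Fixed wooden key stand, 140 (x) x 50 (y) x 40 mm high, with two round holes 30 mm deep at x = -45 and +45 mm on its top, 14.8 mm wide. Origin at the centre of its underside.
- small_driver: The smaller T-handled driver in the other hole of the stand (handle 36 mm long, top 19 mm lower): a bystander, not to be used. Origin at its lower end.
- lens_cap: Black lens cap lying on the table, 52 mm wide, 12 mm high: bystander. Origin at its underside.
- eyepiece: Spare eyepiece standing on the table, 34 mm wide, 48 mm high: bystander. Origin at its underside.
- notepad: Pad of notes 76 x 76 x 14 mm: bystander. Origin at its underside.
- glue: Small bottle 52 mm wide, 140 mm high: bystander. Origin at its underside.
- pen_mug: White mug 80 mm wide, 90 mm high: bystander. Origin at its underside.
- slide_box: Grey slide box 90 x 40 x 30 mm: bystander. Origin at its underside.

How it is judged:
By the outcome, as a careful person would: the job done as asked, in the order asked, and still so for the second after the job is handed in, with the robot touching nothing.
It also fails if it takes over 67 s, if anything falls off the work surface, if the arm or the gripper's body presses on something with over 40 N, if the wrist force passes 120 N, or if a joint passes its speed limit or range.

## Working session

There is one attempt and no reset: what is moved stays moved. The work goes in short steps, Python scripts to look and compute and a tool call to move; the robot and the scene stay as the last step left them, time stands still between calls to the robot, and variables do not carry over. Pictures are saved under pics/ and viewed, about 8 in all and at most 12, crops included, and the job is handed in when it is done.

Besides the shell and the picture viewer there is one more tool, called after "Call:" by a JSON object that holds its "op" and its "data". jog_arm: Moves the arm, as the interface text tells. Its arguments: {"type":"object","properties":{"series":{"type":"array","items":{"type":"array"}}},"required":["series"]}

```bash
ls; mkdir -p pics; python3 - <<'E'
from station import *
import cv2,numpy as np
s=sense();print(s)
for n in("scene","side"):
    im=capture(n);cv2.imwrite(f"pics/{n}0.png",im[:,:,::-1]);i=camera_info(n)
    R=cv2.Rodrigues(np.array(i["rvec"],float))[0];print(n,i,"pos",-R.T@np.array(i["tvec"]))
E
```

```text
pics
{'time_s': 0.0, 'joints': array([-5.39940355e+01,  2.20908994e+01,  3.80503884e-01, -2.78830170e-02,
       -6.84115278e+01, -1.48180199e+01]), 'joint_velocities': array([-0.04732355, -0.01562334,  0.06458476,  0.06085426, -0.07041185,
        0.02349193]), 'effort': array([-1.78013179e-03, -3.90669358e+01,  1.87404048e+01,  4.22018632e+00,
        1.08005651e-02, -1.97847949e-04]), 'tcp_pos': array([ 0.22570545, -0.58218203,  0.22146596]), 'ee_rot': array([[-3.61260027e-01, -8.84877651e-04, -9.32464696e-01],
       [ 9.32462585e-01,  1.98741241e-03, -3.61261094e-01],
       [ 2.17286378e-03, -9.99997634e-01,  1.07142643e-04]]), 'wrist_force': array([ 0.27162343, -0.20898133,  0.24230943]), 'moment': array([-0.00877582,  0.07637115,  0.02074369]), 'gripper_width': 0.9995814869794153}
scene {'fx': 482.05529935956986, 'fy': 482.05529935956986, 'cx': 256.04411917294175, 'cy': 190.89976988146122, 'k1': -0.06849151681240222, 'rvec': array([ 2.34740318,  0.70526009, -0.25078191]), 'tvec': array([-0.4501374 , -0.17718337,  1.47371117])} pos [ 0.96962582 -0.66908746  1.00895489]
side {'fx': 494.97114551622883, 'fy': 494.97114551622883, 'cx': 256.3932223755131, 'cy': 191.5409128590266, 'k1': -0.19742135864636218, 'rvec': array([ 0.55986175, -2.55762306,  1.37778409]), 'tvec': array([0.46412451, 0.19638327, 1.18933108])} pos [0.07549361 1.00059594 0.8133848 ]
```

View pics/scene0.png

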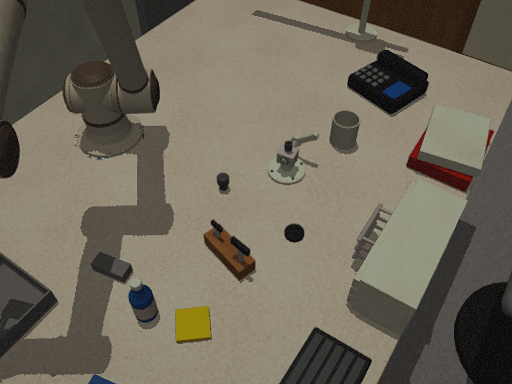

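View pics/side0.png

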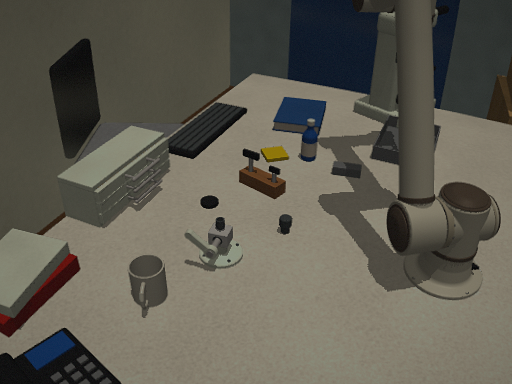

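The scene view shows the bracket at about (287,165), with the arm out to (318,135), and the stand at (230,250). The key's handle is at (240,243) and the small driver's at (217,227). In the side view the bracket is at (220,245) and the stand at (262,180). I'll enlarge both.

```bash
cat > h.py <<'E'
import cv2,numpy as np
def cam(i):
    R=cv2.Rodrigues(np.array(i["rvec"],float))[0];t=np.array(i["tvec"],float)
    K=np.array([[i["fx"],0,i["cx"]],[0,i["fy"],i["cy"]],[0,0,1]]);return K,np.array([i["k1"],0,0,0.]),R,t
def ray(i,p):
    K,d,R,t=cam(i);u=cv2.undistortPoints(np.array([[p]],float),K,d)[0,0]
    v=R.T@np.r_[u,1];return -R.T@t,v/np.linalg.norm(v)
def atz(i,p,z):
    o,v=ray(i,p);return o+v*(z-o[2])/v[2]
def proj(i,P):
    K,d,R,t=cam(i);return cv2.projectPoints(np.atleast_2d(np.array(P,float)),cv2.Rodrigues(R)[0],t,K,d)[0][:,0]
def tri(*ip):
    A=0;b=0
    for i,p in ip:
        o,v=ray(i,p);M=np.eye(3)-np.outer(v,v);A=A+M;b=b+M@o
    return np.linalg.solve(A,b)
def crop(im,x,y,w,h,s):
    return cv2.resize(im[y:y+h,x:x+w],None,fx=s,fy=s,interpolation=cv2.INTER_CUBIC)
E
python3 - <<'E'
import cv2,numpy as np
from h import *
a=cv2.imread("pics/scene0.png");b=cv2.imread("pics/side0.png")
A=np.hstack([crop(a,260,120,65,70,6),crop(b,180,205,65,70,6)])[:, :]
B=np.hstack([crop(a,198,212,65,70,6)[:420],crop(b,230,140,65,70,6)])
cv2.imwrite("pics/c1.png",A);cv2.imwrite("pics/c2.png",B);print(A.shape)
E
```

```text
(420, 780, 3)
```

View pics/c1.png

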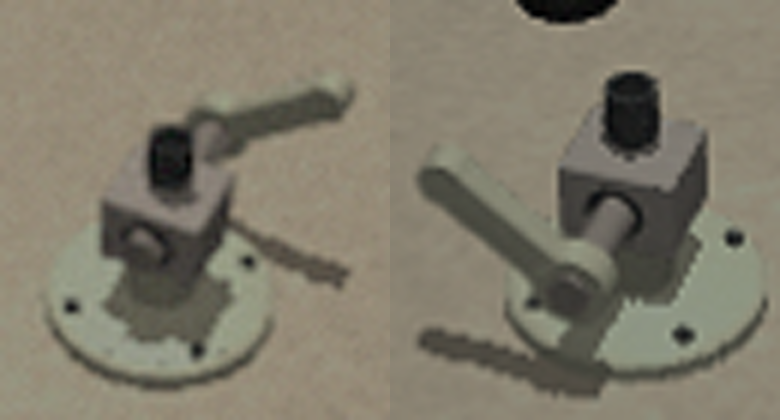

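View pics/c2.png

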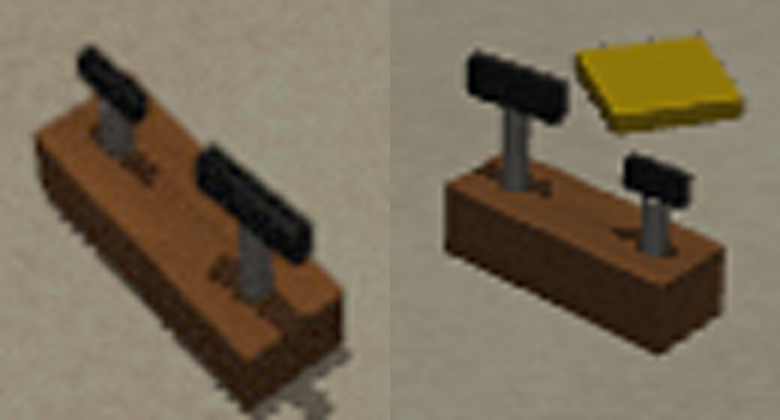

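The crops show these positions in crop pixels:
- **Setscrew top:** scene (170,132), side (633,82).
- **Arm's outer hub end:** side (572,290), with its tip at (430,172).
- **Large key handle:** centre scene (255,203), side (517,88).
- **Stand top corners:** visible in both views.

```bash
python3 - <<'E'
from station import *
from h import *
S=camera_info("scene");D=camera_info("side")
f=lambda ox,oy:(lambda x,y:(ox+(x+.5)/6-.5,oy+(y+.5)/6-.5))
a=f(260,120);b0=f(180,205);b=lambda x,y:b0(x-390,y)
c=f(198,212);d0=f(230,140);d=lambda x,y:d0(x-390,y)
p=lambda n,v:print(n,np.round(v,4))
p("screw tri",tri((S,a(170,133)),(D,b(633,82))))
p("screw S z.107",atz(S,a(170,133),.107));p("screw D",atz(D,b(633,82),.107))
p("pivot D z.06",atz(D,b(572,290),.06))
p("tip tri",tri((S,a(335,92)),(D,b(440,170))))
p("foot S",[np.mean([atz(S,a(*q),.012)[:2] for q in((45,290),(272,315),(150,375))],0)])
p("handle tri",tri((S,c(255,203)),(D,d(517,88))))
p("drv handle tri",tri((S,c(112,83)),(D,d(657,181))))
p("key hole S",atz(S,c(255,297),.04));p("key hole D",atz(D,d(514,188),.04))
for q in((38,135),(343,292),(250,362)):p("stand S",atz(S,c(*q),.04))
for q in((445,185),(660,283),(723,247),(505,155)):p("stand D",atz(D,d(*q),.04))
# hub corners z=.079
for q in((102,200),(235,180),(195,226)):p("hub S",atz(S,a(*q),.079))
for q in((560,168),(662,190),(707,128),(605,105)):p("hub D",atz(D,b(*q),.079))
E
```

```text
screw tri [0.5292 0.1697 0.1089]
screw S z.107 [0.5281 0.1714 0.107 ]
screw D [0.5305 0.1676 0.107 ]
pivot D z.06 [0.5197 0.2419 0.06  ]
tip tri [0.5747 0.2429 0.101 ]
foot S [[0.5427 0.1441]]
handle tri [ 0.605  -0.1691  0.0933]
drv handle tri [ 0.5184 -0.1437  0.0762]
key hole S [ 0.6091 -0.1763  0.04  ]
key hole D [ 0.6025 -0.162   0.04  ]
stand S [ 0.4911 -0.1615  0.04  ]
stand S [ 0.6366 -0.1553  0.04  ]
stand S [ 0.6242 -0.2017  0.04  ]
stand D [ 0.6349 -0.1496  0.04  ]
stand D [ 0.5029 -0.1128  0.04  ]
stand D [ 0.4874 -0.156   0.04  ]
stand D [ 0.6203 -0.1896  0.04  ]
hub S [0.5112 0.1426 0.079 ]
hub S [0.555  0.1874 0.079 ]
hub S [0.5547 0.1518 0.079 ]
hub D [0.5482 0.1979 0.079 ]
hub D [0.5053 0.1927 0.079 ]
hub D [0.5071 0.1492 0.079 ]
hub D [0.5516 0.1534 0.079 ]
```

```bash
cat >> h.py <<'E'
from scipy.spatial.transform import Rotation as Ro
def down(yaw,tilt=0):
    "jaws (tool x) along y turned by yaw; tool axis pointing down, leaned by tilt toward +x(yawed)"
    B=Ro.from_euler("z",yaw,degrees=True).as_matrix()
    R0=np.array([[0,0,-1],[1,0,0],[0,-1,0]],float)
    return B@Ro.from_euler("y",tilt,degrees=True).as_matrix()@R0
def plan(p,R,tp,tR,n,w,dp=4,dr=1,arc=None):
    "n rows from (p,R) to (tp,tR), shift in tool axes at row start; arc=centre keeps the TCP at fixed place relative to it"
    rows=[];p=np.array(p,float);R=np.array(R,float);p0=p.copy();R0=R.copy()
    rv=Ro.from_matrix(R0.T@tR).as_rotvec()
    for k in range(1,n+1):
        Rk=R0@Ro.from_rotvec(rv*k/n).as_matrix()
        pk=p0+(tp-p0)*k/n if arc is None else arc+Rk@(R0.T@(p0-arc))
        s=np.round(R.T@(pk-p),dp);t=np.round(Ro.from_matrix(R.T@Rk).as_rotvec(degrees=True),dr)
        p=p+R@s;R=R@Ro.from_rotvec(t,degrees=True).as_matrix();rows.append([s.tolist(),t.tolist(),w])
    print(str(rows).replace(" ","").replace("-0.0,","0,").replace("-0.0]","0]"));return p,R
E
python3 - <<'E'
from station import *
from h import *
s=sense()
p,R=plan(s["tcp_pos"],s["ee_rot"],np.array([.5,.17,.30]),down(6),18,.087)
E
```

```text
[[[0.0335,-0.0043,-0.0293],[0,0.8,0.0],0.087],[[0.0338,-0.0043,-0.0288],[0,0.9,0.0],0.087],[[0.0344,-0.0043,-0.0283],[0,0.8,0.0],0.087],[[0.0347,-0.0043,-0.0279],[0,0.9,0.0],0.087],[[0.0351,-0.0043,-0.0272],[0,0.8,0.0],0.087],[[0.0356,-0.0043,-0.0268],[0,0.9,0.0],0.087],[[0.0359,-0.0043,-0.0262],[0,0.8,0.0],0.087],[[0.0363,-0.0043,-0.0257],[0,0.8,0.0],0.087],[[0.0367,-0.0043,-0.0252],[0,0.9,0.1],0.087],[[0.037,-0.0043,-0.0247],[0,0.8,0],0.087],[[0.0374,-0.0044,-0.0241],[0,0.9,0],0.087],[[0.0378,-0.0043,-0.0235],[0,0.8,0],0.087],[[0.0381,-0.0044,-0.023],[0,0.9,0],0.087],[[0.0384,-0.0044,-0.0223],[0,0.8,0],0.087],[[0.0388,-0.0043,-0.0219],[0,0.8,0],0.087],[[0.039,-0.0044,-0.0213],[0,0.9,0],0.087],[[0.0394,-0.0043,-0.0207],[0,0.8,0.0],0.087],[[0.0396,-0.0044,-0.0201],[0,0.9,0.0],0.087]]
```

Call:
{"op": "jog_arm", "data": {"series": [[[0.034,-0.008,-0.029],[0,0.8,0],0.087],[[0.034,-0.008,-0.029],[0,0.8,0],0.087],[[0.034,-0.008,-0.028],[0,0.8,0],0.087],[[0.035,-0.008,-0.028],[0,0.9,0],0.087],[[0.035,-0.008,-0.027],[0,0.8,0],0.087],[[0.036,-0.008,-0.027],[0,0.9,0],0.087],[[0.036,-0.008,-0.026],[0,0.8,0],0.087],[[0.036,-0.008,-0.026],[0,0.8,0],0.087],[[0.037,-0.008,-0.025],[0,0.9,0],0.087],[[0.037,-0.006,-0.025],[0,0.8,0],0.087]]}}

```text
time_s: 1.35
tcp_pos: [0.3773, -0.1622, 0.3007]
ee_rot: [[-0.223, 0.0, -0.975], [0.975, 0.0, -0.223], [0.0, -1.0, -0.0]]
wrist_force: [0.7, -0.4, -0.1]
gripper_width: 1.0
```

Call:
{"op": "jog_arm", "data": {"series": [[[0.037,0,-0.024],[0,0.9,0],0.087],[[0.038,0,-0.0235],[0,0.8,0],0.087],[[0.038,0,-0.023],[0,0.9,0],0.087],[[0.038,0,-0.022],[0,0.8,0],0.087],[[0.039,0,-0.022],[0,0.8,0],0.087],[[0.039,0,-0.021],[0,0.9,0],0.087],[[0.039,0,-0.021],[0,0.8,0],0.087],[[0.04,0,-0.02],[0,0.9,0],0.087],[[0,0,0],[0,0,0],0.05],[[0,0,0],[0,0,0],0.034]]}}

```text
time_s: 2.6
tcp_pos: [0.4977, 0.17, 0.3]
ee_rot: [[-0.106, -0.001, -0.994], [0.994, -0.001, -0.106], [-0.001, -1.0, 0.001]]
wrist_force: [-1.2, -0.2, -0.4]
gripper_width: 0.854
```

```bash
python3 - <<'E'
from station import *
from h import *
s=sense();i=camera_info("wrist");im=capture("wrist")
print(s["time_s"],s["tcp_pos"],s["ee_rot"].round(3),s["gripper_width"],s["joints"],i)
cv2.imwrite("pics/w1.png",im[:,:,::-1])
np.save("w1.npy",dict(i),allow_pickle=True)
E
```

```text
2.6 [0.49773362 0.16997789 0.30002656] [[-0.106 -0.001 -0.994]
 [ 0.994 -0.001 -0.106]
 [-0.001 -1.     0.001]] 0.8536242958920014 [ 3.65385399e+01  9.64484625e+00 -5.61373309e+00 -7.26223656e-03
 -7.48279807e+01 -1.20433511e+02] {'fx': 269.4026995340526, 'fy': 269.4026995340526, 'cx': 251.09120509499598, 'cy': 192.61439978212516, 'k1': -0.03701769697505233, 'rvec': array([-1.95752558, -2.17790445, -0.32218639]), 'tvec': array([-0.11698272, -0.54951751,  0.31630674])}
```

View pics/w1.png

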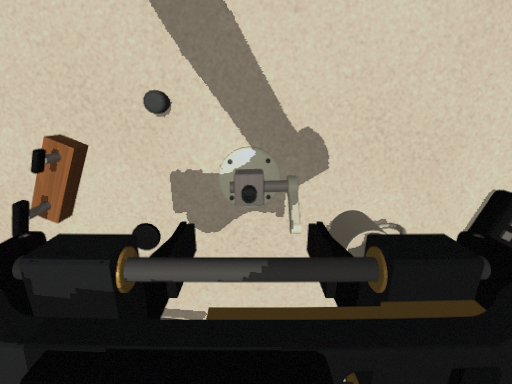

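The wrist view shows the screw mouth near (249,194), and the arm from (292,180) to (296,230) beside it. I'll enlarge it for exact readings.

```bash
python3 - <<'E'
from h import *
a=cv2.imread("pics/w1.png");cv2.imwrite("pics/c3.png",crop(a,212,142,98,98,6))
E
```

```text
(no output)
```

View pics/c3.png

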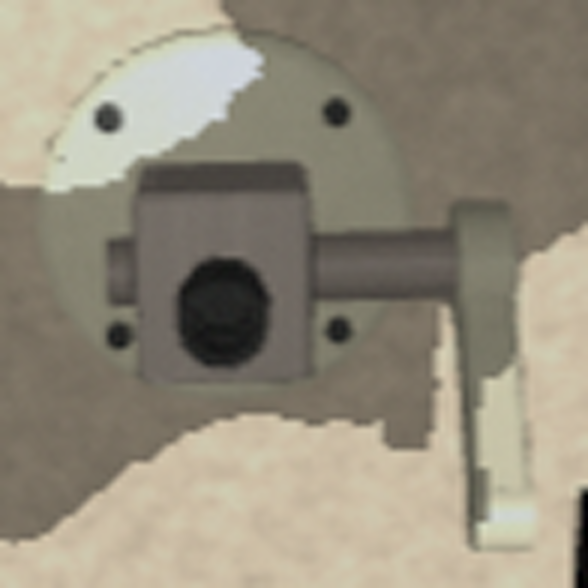

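```bash
python3 - <<'E'
from h import *
i=np.load("w1.npy",allow_pickle=True).item()
a=lambda x,y:(212+(x+.5)/6-.5,142+(y+.5)/6-.5)
p=lambda n,v:print(n,np.round(v,4))
p("cam",ray(i,(256,192))[0])
p("foot c",atz(i,a(226,214),.012))
p("screw",atz(i,a(223,321),.107))
l,r=[atz(i,a(*q),.06) for q in((122,270),(450,265))];p("shaft",[l,r,[np.degrees(np.arctan2(-(r-l)[0],(r-l)[1]))]*3])
for q in((135,193),(310,193),(143,382),(312,382)):p("hub",atz(i,a(*q),.079))
l,r=[atz(i,a(*q),.06) for q in((110,270),(103,270))]
p("base out face",atz(i,a(516,265),.06));p("base in face",atz(i,a(455,265),.06))
for z in(.09,.1,.11):p("tip",[atz(i,a(472,548),z),atz(i,a(533,548),z)])
h=[atz(i,a(*q),.012) for q in((108,118),(336,112),(338,330),(119,335))]
p("holes",np.mean(h,0));p("yaw",[np.degrees(np.arctan2(-(h[k]-h[j])[0],(h[k]-h[j])[1])) for j,k in((0,1),(3,2))])
E
```

```text
cam [0.4196 0.1624 0.4618]
foot c [0.5277 0.1709 0.012 ]
screw [0.5301 0.1711 0.107 ]
shaft [[0.5338 0.1449 0.06  ]
 [0.5235 0.2288 0.06  ]
 [7.0079 7.0079 7.0079]]
hub [0.5088 0.1472 0.079 ]
hub [0.5043 0.1893 0.079 ]
hub [0.5569 0.1534 0.079 ]
hub [0.5524 0.1956 0.079 ]
base out face [0.5217 0.2458 0.06  ]
base in face [0.5234 0.2301 0.06  ]
tip [[0.5884 0.2401 0.09  ]
 [0.5868 0.2554 0.09  ]]
tip [[0.5838 0.238  0.1   ]
 [0.5823 0.2529 0.1   ]]
tip [[0.5793 0.2359 0.11  ]
 [0.5778 0.2504 0.11  ]]
holes [0.5312 0.1711 0.012 ]
yaw [7.6175 7.4715]
```

```bash
python3 - <<'E'
from station import *
from h import *
D=camera_info("side");S=camera_info("scene")
yaw=np.radians(7);ax=np.array([-np.sin(yaw),np.cos(yaw),0]);bx=np.array([np.cos(yaw),np.sin(yaw),0]);o=np.array([.530,.171,.06])
for t in(0,40,45,50,55,60):
    c=o+.073*ax+(0.065 if t else 0)*(bx*np.sin(np.radians(t))+np.array([0,0,np.cos(np.radians(t))]))
    q=proj(D,c)[0];r=proj(S,c+ax*-.007)[0]
    print(t,"side crop",((q-[180,205]+.5)*6-.5+[390,0]).round(),"scene",((r-[260,120]+.5)*6-.5).round())
E
```

```text
0 side crop [567. 291.] scene [224. 121.]
40 side crop [460. 169.] scene [315.  70.]
45 side crop [450. 174.] scene [323.  79.]
50 side crop [442. 181.] scene [330.  88.]
55 side crop [434. 188.] scene [336.  98.]
60 side crop [428. 196.] scene [341. 108.]
```

```bash
python3 - <<'E'
from station import *
from h import *
i=np.load("w1.npy",allow_pickle=True).item();D=camera_info("side")
print("mug",atz(i,(357,228),.09),atz(D,(149,268),.09))
s=sense();o=np.array([.530,.171,.06]);B=Ro.from_euler("z",7,degrees=True).as_matrix()
gp=o+B@np.array([.055*np.sin(np.radians(50)),.066,.055*np.cos(np.radians(50))])
R=down(7,20);tcp=gp+.019*R[:,1];pre=tcp-.08*R[:,1]
print("gp",gp,"tcp",tcp,"pre",pre)
p,R1=plan(s["tcp_pos"],s["ee_rot"],pre,R,5,.034,3)
p,R1=plan(p,R1,tcp,R,4,.034,3)
E
```

```text
mug [0.56989341 0.33956418 0.09      ] [0.59667724 0.37383047 0.09      ]
gp [0.56377502 0.2416427  0.09535332] tcp [0.55732507 0.24085075 0.07749916] pre [0.58448274 0.24418529 0.15267457]
[[[0.013,0.03,-0.019],[4.0,-0.2,0.0],0.034],[[0.013,0.028,-0.021],[4.0,-0.2,0.1],0.034],[[0.013,0.026,-0.023],[4.0,-0.2,0],0.034],[[0.013,0.025,-0.024],[4.0,-0.1,0.0],0.034],[[0.012,0.023,-0.027],[4.0,-0.2,0.0],0.034]]
[[[0.0,0.02,0.0],[0,0,0.0],0.034],[[0.0,0.02,0.0],[0,0,0.0],0.034],[[0.0,0.02,0.0],[0,0,0.0],0.034],[[0.0,0.02,0.0],[0,0,0.0],0.034]]
```

Call:
{"op": "jog_arm", "data": {"series": [[[0.013,0.03,-0.019],[4,-0.2,0],0.034],[[0.013,0.028,-0.021],[4,-0.2,0.1],0.034],[[0.013,0.026,-0.023],[4,-0.2,0],0.034],[[0.013,0.025,-0.024],[4,-0.1,0],0.034],[[0.012,0.023,-0.027],[4,-0.2,0],0.034],[[0,0,0],[0,0,0],0.034],[[0,0,0],[0,0,0],0.034]]}}

```text
time_s: 3.52
tcp_pos: [0.5856, 0.2435, 0.1541]
ee_rot: [[-0.121, -0.338, -0.933], [0.993, -0.041, -0.114], [0.0, -0.94, 0.341]]
wrist_force: [-1.0, 0.0, 0.0]
gripper_width: 0.393
```

```bash
python3 - <<'E'
from station import *
from h import *
s=sense();i=camera_info("wrist");im=capture("wrist")
print(s["tcp_pos"],s["ee_rot"].round(3),s["gripper_width"])
cv2.imwrite("pics/w2.png",im[:,:,::-1])
np.save("w2.npy",dict(i),allow_pickle=True)
o=np.array([.530,.171,.06]);B=Ro.from_euler("z",7,degrees=True).as_matrix()
gp=o+B@np.array([.055*np.sin(np.radians(50)),.066,.055*np.cos(np.radians(50))])
tcp=gp+.019*down(7,20)[:,1]
print(proj(i,gp),s["ee_rot"].T@(tcp-s["tcp_pos"]))
E
```

```text
[0.58560081 0.24354001 0.15409241] [[-0.121 -0.338 -0.933]
 [ 0.993 -0.041 -0.114]
 [ 0.    -0.94   0.341]] 0.3929325527327867
[[250.93262258 203.18449768]] [0.00071118 0.08168497 0.00058002]
```

View pics/w2.png

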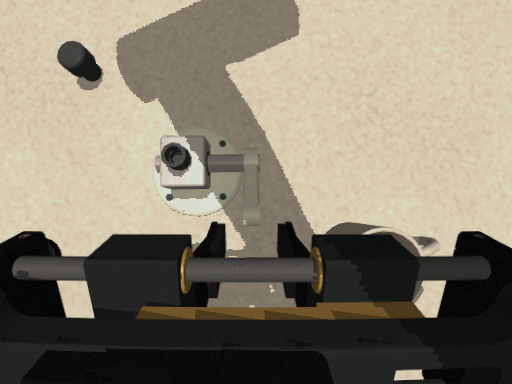

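The arm bar spans columns 245–260 and ends at row 224. It lies centred between the fingers, and the predicted grasp point (251,203) is on it, so I'll descend and grip.

Call:
{"op": "jog_arm", "data": {"series": [[[0,0.02,0],[0,0,0],0.034],[[0,0.02,0],[0,0,0],0.034],[[0.001,0.02,0],[0,0,0],0.034],[[0,0.02,0],[0,0,0],0.034],[[0,0.002,0],[0,0,0],0.034],[[0,0,0],[0,0,0],0.02],[[0,0,0],[0,0,0],0.01],[[0,0,0],[0,0,0],0.01],[[0,0,0],[0,0,0],0.01]]}}

```text
time_s: 4.7
tcp_pos: [0.5585, 0.2403, 0.0775]
ee_rot: [[-0.123, -0.338, -0.933], [0.992, -0.044, -0.115], [-0.002, -0.94, 0.341]]
wrist_force: [0.9, -5.5, 2.7]
gripper_width: 0.156
```

```bash
python3 - <<'E'
from station import *
from h import *
s=sense();print(s["tcp_pos"],s["ee_rot"].round(3),s["gripper_width"]*87,s["wrist_force"],s["moment"])
B=Ro.from_euler("z",7,degrees=True).as_matrix();o=np.array([.530,.171,.06])
gp=s["tcp_pos"]-.019*s["ee_rot"][:,1];l=B.T@(gp-o);print("local gp",l,np.hypot(l[0],l[2]),np.degrees(np.arctan2(l[0],l[2])))
R=s["ee_rot"];tR=B@Ro.from_euler("y",-50,degrees=True).as_matrix()@B.T@R
c=o+B@np.array([0,l[1],0])
plan(s["tcp_pos"],R,None,tR,10,.01,4,1,arc=c)
E
```

```text
[0.55846093 0.24033777 0.07747997] [[-0.123 -0.338 -0.933]
 [ 0.992 -0.044 -0.115]
 [-0.002 -0.94   0.341]] 13.533312289164108 [ 0.86469001 -5.45137028  2.71021133] [-1.34905323 -0.84475617  0.70624222]
local gp [0.04318285 0.0653955  0.03533934] 0.05579988297532386 50.70430000743203
[[[0,-0.0024,0.0026],[-5.0,0.0,0.0],0.01],[[0,-0.0024,0.0027],[-5.0,0.0,0.0],0.01],[[0,-0.0023,0.0026],[-5.0,0.0,0.0],0.01],[[0,-0.0024,0.0026],[-5.0,0.0,0.0],0.01],[[0,-0.0024,0.0027],[-5.0,0.1,0.0],0.01],[[0,-0.0024,0.0026],[-5.0,0,0.0],0.01],[[0,-0.0023,0.0026],[-5.0,0,0.0],0.01],[[0,-0.0024,0.0027],[-5.0,0,0.0],0.01],[[0,-0.0024,0.0026],[-5.0,0,0.0],0.01],[[0,-0.0024,0.0026],[-5.0,0.0,0.0],0.01]]
```

Call:
{"op": "jog_arm", "data": {"series": [[[0,-0.0024,0.0026],[-5,0,0],0.01],[[0,-0.0024,0.0027],[-5,0,0],0.01],[[0,-0.0023,0.0026],[-5,0,0],0.01],[[0,-0.0024,0.0026],[-5,0,0],0.01],[[0,-0.0024,0.0027],[-5,0,0],0.01]]}}

```text
time_s: 5.32
tcp_pos: [0.5485, 0.2392, 0.0912]
ee_rot: [[-0.123, 0.092, -0.988], [0.992, 0.01, -0.122], [-0.001, -0.996, -0.092]]
wrist_force: [11.1, -13.3, -2.5]
gripper_width: 0.157
```

Call:
{"op": "jog_arm", "data": {"series": [[[0,-0.0024,0.0026],[-5,0,0],0.01],[[0,-0.0023,0.0026],[-5,0,0],0.01],[[0,-0.0024,0.0027],[-5,0,0],0.01],[[0,-0.0024,0.0026],[-5,0,0],0.01],[[0,-0.0024,0.0026],[-5,0,0],0.01],[[0,0,0],[0,0,0],0.01]]}}

```text
time_s: 6.08
tcp_pos: [0.5511, 0.2245, 0.1133]
ee_rot: [[-0.175, 0.401, -0.899], [0.985, 0.084, -0.154], [0.013, -0.912, -0.409]]
wrist_force: [-18.9, 57.8, -34.4]
gripper_width: 0.454
```

```bash
python3 - <<'E'
from station import *
from h import *
s=sense();print(s["tcp_pos"],s["ee_rot"].round(3),s["gripper_width"]*87,s["wrist_force"],s["moment"])
B=Ro.from_euler("z",7,degrees=True).as_matrix();o=np.array([.530,.171,.06])
gp=s["tcp_pos"]-.019*s["ee_rot"][:,1];l=B.T@(gp-o);print("local gp",l,np.hypot(l[0],l[2]),np.degrees(np.arctan2(l[0],l[2])))
a=capture("scene");b=capture("side")
im=np.hstack([crop(a,260,110,65,75,6),crop(b,185,190,65,75,6)]);cv2.imwrite("pics/c4.png",im[:,:,::-1])
E
```

```text
[0.55109879 0.22446391 0.11328459] [[-0.175  0.401 -0.899]
 [ 0.985  0.084 -0.154]
 [ 0.013 -0.912 -0.409]] 39.488254604820156 [-18.87949514  57.8350846  -34.41072126] [14.1603787   9.89930607  7.26904921]
local gp [0.01970669 0.04984451 0.07061977] 0.07331784317226091 15.591941116952151
```

View pics/c4.png

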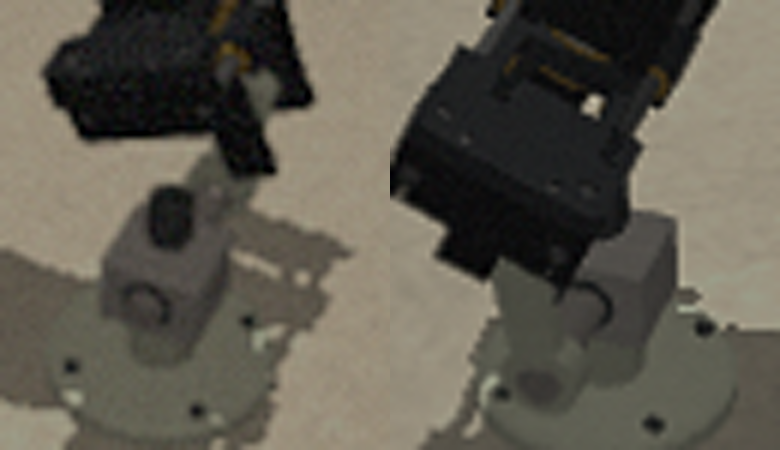

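```bash
python3 - <<'E'
from station import *
from h import *
s=sense();print(s["time_s"],s["joints"].round(1),s["effort"].round(1),s["tcp_pos"],s["wrist_force"],s["gripper_width"]*87)
im=capture("wrist");cv2.imwrite("pics/w3.png",im[:,:,::-1])
E
```

```text
6.175 [  32.9   15.4  -48.2   66.4   -9.1 -177.4] [-36.6 -47.2  19.1  -6.5  -0.4   0. ] [0.55108803 0.22685509 0.11314772] [-19.8579253   58.06859918 -34.08373097] 34.91433767278589
```

View pics/w3.png

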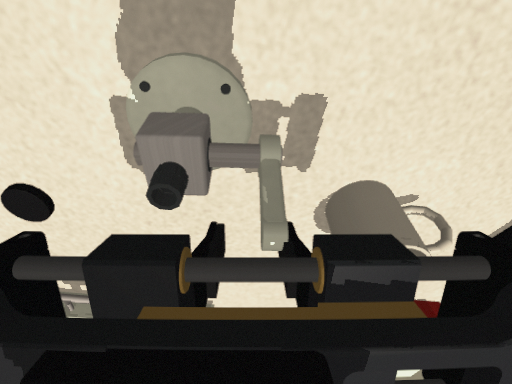

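The wrist view shows the bar's tip jammed near the outer finger at (275,240). Joint 5 is at its -9.14 limit and joint 6 at its end: tilting the tool outward ran out of wrist range. I'll open a little and turn back.

Call:
{"op": "jog_arm", "data": {"series": [[[0,0.002,-0.0026],[5,0,0],0.05],[[0,0.002,-0.0026],[5,0,0],0.05],[[0,0,0],[0,0,0],0.05]]}}

```text
time_s: 6.6
tcp_pos: [0.5874, 0.2046, 0.1338]
ee_rot: [[-0.123, 0.381, -0.916], [0.992, 0.043, -0.115], [-0.004, -0.923, -0.384]]
wrist_force: [-0.1, 0.6, -0.5]
gripper_width: 0.561
```

```bash
python3 - <<'E'
from station import *
from h import *
s=sense();print(s["time_s"],s["joints"].round(1),s["tcp_pos"],s["ee_rot"].round(3),s["wrist_force"],s["moment"],s["gripper_width"]*87)
E
```

```text
6.6 [  37.2   17.1  -36.1   34.1  -20.5 -150.6] [0.58736956 0.20462177 0.13379512] [[-0.123  0.381 -0.916]
 [ 0.992  0.043 -0.115]
 [-0.004 -0.923 -0.384]] [-0.09527036  0.5750791  -0.50367823] [-0.01144497  0.69676682  0.02167156] 48.792290257859264
```

```bash
python3 - <<'E'
from station import *
from h import *
s=sense()
p,R=plan(s["tcp_pos"],s["ee_rot"],s["tcp_pos"]+[0,0,.09],s["ee_rot"],3,.05,3)
p,R=plan(p,R,np.array([.50,.20,.26]),down(7,0),5,.05,3)
E
```

```text
[[[0,-0.028,-0.012],[0.0,0.0,0.0],0.05],[[0,-0.027,-0.011],[0.0,0.0,0.0],0.05],[[0,-0.028,-0.012],[0.0,0.0,0.0],0.05]]
[[[0.001,-0.013,0.013],[4.5,0.0,0],0.05],[[0.001,-0.013,0.015],[4.5,0.0,-0.1],0.05],[[0.001,-0.011,0.015],[4.5,0.1,0],0.05],[[0.002,-0.01,0.016],[4.6,0,-0.1],0.05],[[0.001,-0.008,0.017],[4.5,0,0],0.05]]
```

Call:
{"op": "jog_arm", "data": {"series": [[[0,-0.028,-0.012],[0,0,0],0.05],[[0,-0.027,-0.011],[0,0,0],0.05],[[0,-0.028,-0.012],[0,0,0],0.05],[[0.001,-0.013,0.013],[4.5,0,0],0.05],[[0.001,-0.013,0.015],[4.5,0,-0.1],0.05],[[0.001,-0.011,0.015],[4.5,0.1,0],0.05],[[0.002,-0.01,0.016],[4.6,0,-0.1],0.05],[[0.001,-0.008,0.017],[4.5,0,0],0.05],[[0,0,0],[0,0,0],0.034],[[0,0,0],[0,0,0],0.034]]}}

```text
time_s: 7.85
tcp_pos: [0.4994, 0.1965, 0.2582]
ee_rot: [[-0.119, -0.002, -0.993], [0.993, -0.006, -0.119], [-0.006, -1.0, 0.003]]
wrist_force: [-1.0, -0.9, 0.5]
gripper_width: 0.438
```

```bash
python3 - <<'E'
from station import *
from h import *
s=sense();i=camera_info("wrist");w=capture("wrist");b=capture("side")
print(s["tcp_pos"],s["ee_rot"].round(3),s["joints"].round(1),s["wrist_force"])
np.save("w4.npy",dict(i),allow_pickle=True)
o=np.array([.530,.171,.06]);B=Ro.from_euler("z",7,degrees=True).as_matrix()
q=proj(i,o+[0,0,.03])[0];x,y=int(q[0])-35,int(q[1])-50;print("off",x,y)
im=np.hstack([crop(w,x,y,100,100,4),crop(b,180,190,80,80,5)]);cv2.imwrite("pics/c5.png",im[:,:,::-1])
D=camera_info("side")
for t in(0,10,15,20,25,30,40):
    d=B@np.array([np.sin(np.radians(t)),0,np.cos(np.radians(t))]);c=o+B@np.array([0,.073,0])+.065*d;e=o+B@np.array([0,.066,0])+.075*d
    print(t,((proj(i,e)[0]-[x,y]+.5)*4-.5).round(),((proj(D,c)[0]-[180,190]+.5)*5-.5+[400,0]).round())
E
```

```text
[0.49939886 0.19651174 0.25822489] [[-0.119 -0.002 -0.993]
 [ 0.993 -0.006 -0.119]
 [-0.006 -1.     0.003]] [  38.9   12.1   -8.5    0.2  -69.6 -122.2] [-0.95463269 -0.87169869  0.54308246]
off 193 147
0 [365. 251.] [542. 208.]
10 [363. 292.] [519. 204.]
15 [361. 311.] [507. 204.]
20 [360. 328.] [496. 205.]
25 [358. 343.] [486. 206.]
30 [357. 356.] [476. 208.]
40 [353. 377.] [458. 216.]
```

View pics/c5.png

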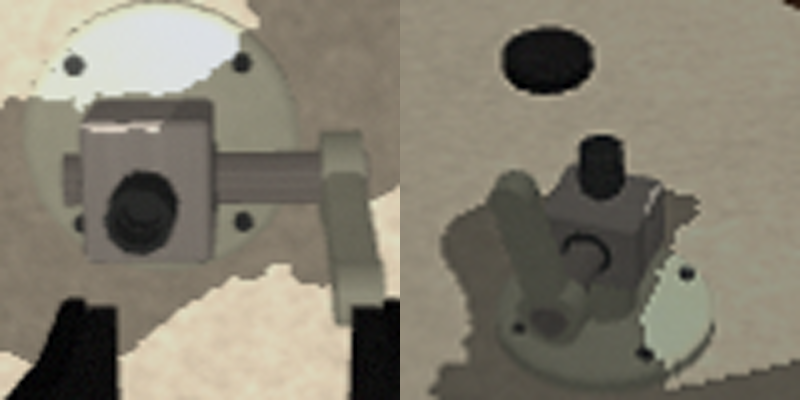

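```bash
python3 - <<'E'
from station import *
from h import *
s=sense();o=np.array([.530,.171,.06]);B=Ro.from_euler("z",7,degrees=True).as_matrix()
t=np.radians(13.5);gp=o+B@np.array([.055*np.sin(t),.066,.055*np.cos(t)])
R=down(7,20);tcp=gp+.019*R[:,1];pre=tcp-.06*R[:,1]
print(gp,tcp)
p,R1=plan(s["tcp_pos"],s["ee_rot"],pre,R,5,.034,3)
p,R1=plan(p,R1,tcp,R,3,.034,4)
E
```

```text
[0.53470041 0.23807279 0.11348035] [0.52825047 0.23728083 0.09562619]
[[[0.007,0.021,-0.011],[4.0,0,-0.1],0.034],[[0.008,0.021,-0.012],[3.9,-0.1,0.0],0.034],[[0.007,0.019,-0.014],[4.0,0.0,-0.1],0.034],[[0.007,0.018,-0.015],[3.9,0,0],0.034],[[0.008,0.018,-0.016],[4.0,-0.1,-0.1],0.034]]
[[[-0.0001,0.0199,-0.0002],[0,0.0,0.0],0.034],[[-0.0002,0.0199,-0.0001],[0,0.0,0.0],0.034],[[-0.0001,0.0199,-0.0002],[0,0.1,0.0],0.034]]
```

Call:
{"op": "jog_arm", "data": {"series": [[[0.007,0.021,-0.011],[4,0,-0.1],0.034],[[0.008,0.021,-0.012],[3.9,-0.1,0],0.034],[[0.007,0.019,-0.014],[4,0,-0.1],0.034],[[0.007,0.018,-0.015],[3.9,0,0],0.034],[[0.008,0.018,-0.016],[4,-0.1,-0.1],0.034],[[0,0,0],[0,0,0],0.034],[[0,0,0],[0,0,0],0.034]]}}

```text
time_s: 8.82
tcp_pos: [0.5479, 0.2409, 0.1528]
ee_rot: [[-0.124, -0.339, -0.933], [0.992, -0.041, -0.117], [0.002, -0.94, 0.342]]
wrist_force: [-0.5, 0.4, -0.3]
gripper_width: 0.39
```

```bash
python3 - <<'E'
from station import *
from h import *
s=sense();i=camera_info("wrist");im=capture("wrist")
o=np.array([.530,.171,.06]);B=Ro.from_euler("z",7,degrees=True).as_matrix()
print(s["tcp_pos"],s["joints"].round(1))
for t in np.radians([10,13.5,17]):
  gp=o+B@np.array([.055*np.sin(t),.066,.055*np.cos(t)]);R=down(7,20);tcp=gp+.019*R[:,1];print(s["ee_rot"].T@(tcp-s["tcp_pos"]),[proj(i,o+B@np.array([x,y,0])+B@np.array([np.sin(t),0,np.cos(t)])*.075)[0].round() for x,y in((0,.059),(0,.073))])
cv2.imwrite("pics/w5.png",crop(im,150,130,200,150,3)[:,:,::-1])
E
```

```text
[0.547893   0.24086032 0.152811  ] [  34.3   32.8    8.8   -9.1  -84.  -114.8]
[-0.00122061  0.06103313  0.00252331] [array([239., 214.]), array([258., 214.])]
[-0.00122746  0.06055243 -0.00080135] [array([239., 220.]), array([258., 220.])]
[-0.00123458  0.06027558 -0.00414915] [array([239., 226.]), array([258., 226.])]
```

View pics/w5.png

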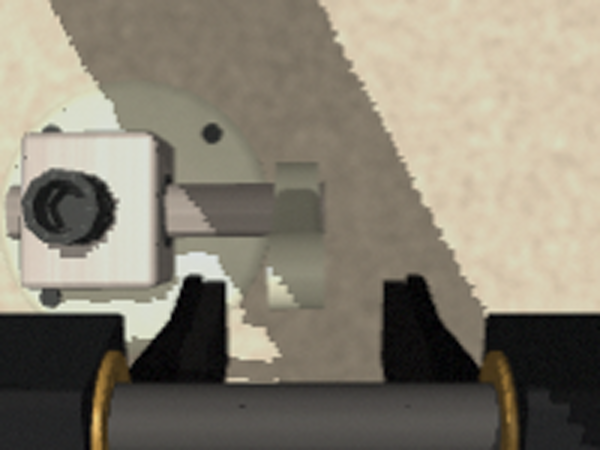

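The tip spans crop x 268–325 and ends at crop y 308, which puts the arm at about 14–15°. It is centred, so I'll grip and swing it up about the shaft by about 14°.

Call:
{"op": "jog_arm", "data": {"series": [[[-0.0005,0.02,-0.0005],[0,0,0],0.034],[[-0.0005,0.02,-0.001],[0,0,0],0.034],[[-0.0002,0.02,-0.0005],[0,0,0],0.034],[[0,0,0],[0,0,0],0.034],[[0,0,0],[0,0,0],0.02],[[0,0,0],[0,0,0],0.01],[[0,0,0],[0,0,0],0.01],[[0,0,0],[0,0,0],0.01]]}}

```text
time_s: 9.88
tcp_pos: [0.5303, 0.2366, 0.0964]
ee_rot: [[-0.125, -0.339, -0.932], [0.992, -0.042, -0.117], [0.001, -0.94, 0.342]]
wrist_force: [1.9, -4.8, 4.3]
gripper_width: 0.161
```

```bash
python3 - <<'E'
from station import *
from h import *
s=sense();print(s["tcp_pos"],s["gripper_width"]*87,s["wrist_force"],s["moment"])
B=Ro.from_euler("z",7,degrees=True).as_matrix();o=np.array([.530,.171,.06])
gp=s["tcp_pos"]-.019*s["ee_rot"][:,1];l=B.T@(gp-o);print("local gp",l,np.hypot(l[0],l[2]),np.degrees(np.arctan2(l[0],l[2])))
R=s["ee_rot"];tR=B@Ro.from_euler("y",-14,degrees=True).as_matrix()@B.T@R
plan(s["tcp_pos"],R,None,tR,4,.01,4,1,arc=o+B@np.array([0,l[1],0]))
E
```

```text
[0.53027213 0.23660813 0.09641204] 14.037848319799865 [ 1.92825375 -4.77636927  4.25922801] [-1.50579609 -0.89993462  0.76894377]
local gp [0.01476431 0.06508953 0.05426612] 0.05623874946931838 15.220183336517087
[[[0.0,0.0004,0.0023],[-3.5,0.0,0.0],0.01],[[0.0,0.0003,0.0022],[-3.5,0.0,0.0],0.01],[[0.0,0.0004,0.0023],[-3.5,0.0,0.0],0.01],[[0.0,0.0003,0.0022],[-3.5,0,0.0],0.01]]
```

Call:
{"op": "jog_arm", "data": {"series": [[[0,0.0004,0.0023],[-3.5,0,0],0.01],[[0,0.0003,0.0022],[-3.5,0,0],0.01],[[0,0.0004,0.0023],[-3.5,0,0],0.01],[[0,0.0003,0.0022],[-3.5,0,0],0.01],[[0,0,0],[0,0,0],0.01],[[0,0,0],[0,0,0],0.01]]}}

```text
time_s: 10.62
tcp_pos: [0.5212, 0.2354, 0.0975]
ee_rot: [[-0.125, -0.104, -0.987], [0.992, -0.012, -0.124], [0.001, -0.995, 0.104]]
wrist_force: [1.2, -6.0, 6.1]
gripper_width: 0.158
```

```bash
python3 - <<'E'
from station import *
from h import *
s=sense();print(s["tcp_pos"],s["gripper_width"]*87,s["wrist_force"],s["moment"],s["joints"].round(1))
B=Ro.from_euler("z",7,degrees=True).as_matrix();o=np.array([.530,.171,.06])
gp=s["tcp_pos"]-.019*s["ee_rot"][:,1];l=B.T@(gp-o);print("local gp",l,np.degrees(np.arctan2(l[0],l[2])))
D=camera_info("side");b=capture("side");sc=capture("scene")
im=np.hstack([crop(sc,265,110,60,75,6),crop(b,180,190,65,75,6)]);cv2.imwrite("pics/c6.png",im[:,:,::-1])
for t in(-10,-5,0,5,10):
    d=B@np.array([np.sin(np.radians(t)),0,np.cos(np.radians(t))]);c=o+B@np.array([0,.073,0])
    print(t,[((proj(D,c+k*d)[0]-[180,190]+.5)*6-.5+[360,0]).round() for k in(0,.03,.065)])
E
```

```text
[0.52116422 0.23540618 0.09751979] 13.72534009448672 [ 1.20231085 -5.95199245  6.05870067] [-1.92115659 -0.72396652  0.45772801] [  38.7   26.5  -10.8   -3.7  -57.8 -119.4]
local gp [0.00106012 0.06499297 0.05641624] 1.0765215962067636
-10 [array([537., 381.]), array([547., 325.]), array([558., 257.])]
-5 [array([537., 381.]), array([540., 323.]), array([544., 253.])]
0 [array([537., 381.]), array([534., 321.]), array([530., 249.])]
5 [array([537., 381.]), array([527., 320.]), array([516., 247.])]
10 [array([537., 381.]), array([521., 320.]), array([502., 245.])]
```

View pics/c6.png

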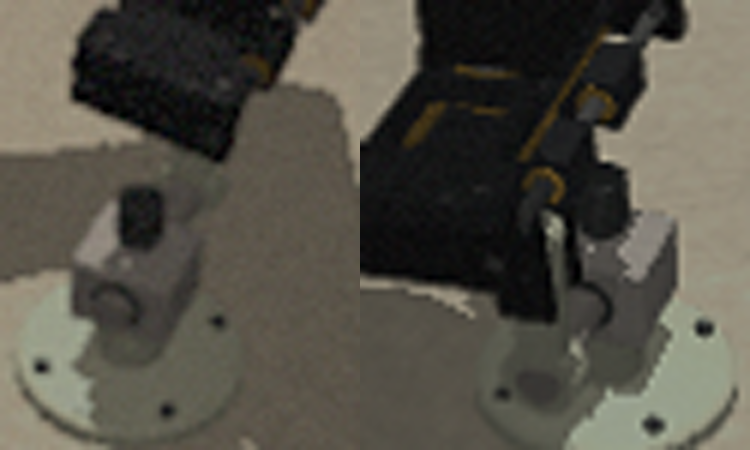

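The view shows the arm about upright in the fingers. I have used my 12 views, so I'll measure by image code from here. Next I'll release, lift off and check the lean from the wrist camera.

Call:
{"op": "jog_arm", "data": {"series": [[[0,0,0],[0,0,0],0.034],[[0,0,0],[0,0,0],0.034],[[0,0,0],[0,0,0],0.034],[[0,-0.02,0],[0,0,0],0.034],[[0,-0.025,0],[0,0,0],0.034],[[0,-0.025,0],[0,0,0],0.034],[[0,0,0],[0,0,0],0.034],[[0,0,0],[0,0,0],0.034]]}}

```text
time_s: 11.72
tcp_pos: [0.5271, 0.2376, 0.165]
ee_rot: [[-0.123, -0.106, -0.987], [0.992, -0.01, -0.123], [0.003, -0.994, 0.107]]
wrist_force: [-0.4, -0.3, -1.1]
gripper_width: 0.386
```

```bash
python3 - <<'E'
from station import *
from h import *
s=sense();i=camera_info("wrist");im=capture("wrist");cv2.imwrite("pics/w7.png",im[:,:,::-1]);np.save("w7.npy",dict(i),allow_pickle=True)
b=capture("side");cv2.imwrite("pics/s7.png",b[:,:,::-1])
o=np.array([.530,.171,.06]);B=Ro.from_euler("z",7,degrees=True).as_matrix()
print(s["tcp_pos"],s["gripper_width"]*87)
L=lambda x,y,z:proj(i,o+B@np.array([x,y,z]))[0].round(1)
print("cam local",B.T@(ray(i,(256,192))[0]-o))
print("top in/out",L(0,.059,.075),L(0,.073,.075),"front/back mid",L(.01,.066,.065),L(-.01,.066,.065),"axis",L(0,.066,0),"screw",L(0,0,.047))
u=L(0,.066,.065);x0,y0=int(u[0])-24,int(u[1])-36
g=im.mean(2).astype(int)
print(x0,y0)
for y in range(y0,y0+64,1):print(y,' '.join('%3d'%v for v in g[y,x0:x0+48:2]))
E
```

```text
[0.52714346 0.23755611 0.16497498] 33.59998092691027
cam local [-0.05559429  0.06648881  0.27418798]
top in/out [240.2 215.4] [258.5 215.4] front/back mid [249.4 224. ] [249.4 199.9] axis [249.5 195.9] screw [173.5 206.6]
225 176
176 222 223 223 223 222 220 212 175 208 210 209 198 125 120 121 123 119 117 117 117 116 119 125 123
177 223 222 223 222 222 221 214 164 209 211 207 206 174 120 120 122 118 119 117 118 117 118 123 122
178 222 221 222 222 221 221 215 180 207 211 207 206 182 122 122 120 118 119 119 119 118 119 121 123
179 222 221 221 221 221 221 215 193 207 210 206 204 207 177 122 118 117 118 119 119 119 120 122 124
180 221 222 221 221 221 221 215 195 207 207 134 134 175 183 119 109 120 122 118 120 119 122 124 124
181 222 222 222 222 221 221 216 124 136 131 114 115 121 123 112 111 122 120 119 121 121 122 126 124
182 221 222 222 221 221 221 216 111 123 130 131 131 131 132 132 131 125 124 121 119 119 124 125 124
183 221 221 221 221 220 221 217 115 122 149 149 149 150 150 149 151 127 124 122 120 119 124 125 125
184 220 221 221 221 221 221 217 120 118 161 161 163 164 164 163 164 12
[... 4829 characters left out ...]

233  63 119 119 122 121 115 116 120 118 116 114 114 115 117 118 118 118 117 118 119 121 121 118 117
234  61 122 119 120 121 117 117 119 119 115 115 117 114 117 119 118 119 120 118 120 118 118 118 118
235  61 121 119 119 120 119 120 120 121 116 116 118 116 116 117 119 119 118 119 118 114 116 117 117
236  59 116 115 121 120 122 119 119 120 115 114 118 118 116 118 117 117 117 117 115 115 118 115 117
237  56 113 115 119 122 121 116 117 118 116 113 119 120 115 116 116 115 113 113 114 117 118 116 119
238  54 114 116 121 118 120 118 115 117 114 113 117 120 116 114 115 116 115 115 112 118 117 115 120
239  39 115 120 120 120 122 118 114 114 115 115 118 122 118 116 116 116 115 116 115 117 117 115 118
```

```bash
python3 - <<'E'
from h import *
i=np.load("w7.npy",allow_pickle=True).item()
o=np.array([.530,.171,.06]);B=Ro.from_euler("z",7,degrees=True).as_matrix()
a=np.linspace(0,2*np.pi,181)
C=lambda cx,cz,r,y:proj(i,o+(B@np.array([cx+r*np.cos(a),y+0*a,cz+r*np.sin(a)])).T)[:,1]
for t in(-4,-2,0,2,4):
    r=np.radians(t);q=C(.065*np.sin(r),.065*np.cos(r),.01,.066);print(t,q.min().round(1),q.max().round(1))
for r in(.009,.010,.012,.014):q=C(0,0,r,.06);print("hub r",r,q.min(),q.max())
q=C(0,0,.009,.04);print("shaft",q.min(),q.max())
E
```

```text
-4 194.0 219.1
-2 196.8 221.8
0 199.6 224.6
2 202.3 227.3
4 205.0 230.0
hub r 0.009 187.2565959238243 204.60082051632693
hub r 0.01 186.29292662440182 205.56652182319075
hub r 0.012 184.36537155487267 207.4989853232971
hub r 0.014 182.43419609109907 209.4328461709831
shaft 187.2435254436343 204.58688967160597
```

The tip's silhouette spans rows 202.4–226.5, so the arm still leans about +2°. I'll regrip, nudge it −2°, and release.

Call:
{"op": "jog_arm", "data": {"series": [[[0,0.025,0],[0,0,0],0.034],[[0,0.025,0],[0,0,0],0.034],[[0,0.02,0],[0,0,0],0.034],[[0,0,0],[0,0,0],0.01],[[0,0,0],[0,0,0],0.01],[[0,0,0],[0,0,0],0.01],[[0,0,0.001],[-1,0,0],0.01],[[0,0,0.001],[-1,0,0],0.01],[[0,0,0],[0,0,0],0.01],[[0,0,0],[0,0,0],0.034]]}}

```text
time_s: 13.08
tcp_pos: [0.519, 0.2363, 0.0972]
ee_rot: [[-0.123, -0.069, -0.99], [0.992, -0.005, -0.123], [0.003, -0.998, 0.069]]
wrist_force: [-0.1, 0.2, -0.6]
gripper_width: 0.206
```

Call:
{"op": "jog_arm", "data": {"series": [[[0,0,0],[0,0,0],0.034],[[0,0,0],[0,0,0],0.034],[[0,-0.02,0],[0,0,0],0.034],[[0,-0.025,0],[0,0,0],0.034],[[0,-0.025,0],[0,0,0],0.034],[[0,0,0],[0,0,0],0.034],[[0,0,0],[0,0,0],0.034]]}}

```text
time_s: 13.95
tcp_pos: [0.5228, 0.237, 0.1656]
ee_rot: [[-0.123, -0.072, -0.99], [0.992, -0.006, -0.123], [0.003, -0.997, 0.072]]
wrist_force: [0.2, -0.3, 0.1]
gripper_width: 0.392
```

```bash
python3 - <<'E'
from station import *
from h import *
s=sense();i=camera_info("wrist");im=capture("wrist")
o=np.array([.530,.171,.06]);B=Ro.from_euler("z",7,degrees=True).as_matrix()
print(s["time_s"],s["tcp_pos"],s["gripper_width"]*87)
a=np.linspace(0,2*np.pi,181)
C=lambda cx,cz,r,y:proj(i,o+(B@np.array([cx+r*np.cos(a),y+0*a,cz+r*np.sin(a)])).T)
for t in(-2,0,2):
    r=np.radians(t);q=C(.065*np.sin(r),.065*np.cos(r),.01,.066)[:,1];print(t,q.min().round(1),q.max().round(1))
q=C(0,0,.009,.04);print("shaft",q.min(0),q.max(0))
g=im.mean(2).astype(int)
c=int(C(0,.065,0,.066)[0,0]);k=int(q[0,0])
for y in range(176,240):print(y,g[y,c-5:c+7:3],g[y,k-3:k+4:3])
# second wrist-free cue: screw dark head centroid
E
```

```text
13.95 [0.52284198 0.23695987 0.16564331] 34.105203024819055
-2 200.2 225.2
0 203.0 227.9
2 205.7 230.5
shaft [223.78477957 187.7674215 ] [225.4146957  205.07129042]
176 [212 207 207 206] [223 223 223]
177 [211 208 209 206] [223 223 222]
178 [210 205 211 207] [222 222 222]
179 [206 134 213 208] [222 222 222]
180 [134 122 213 209] [223 222 221]
181 [104 105 140 158] [222 221 222]
182 [118 119 122 125] [221 221 221]
183 [137 139 139 139] [221 221 221]
184 [153 152 153 154] [222 220 221]
185 [167 167 167 168] [220 221 151]
186 [177 177 178 176] [148 184 137]
187 [187 186 187 186] [134 142 136]
188 [194 193 195 194] [109 111 114]
189 [199 174 176 163] [103 106 109]
190 [140 107 108 104] [117 117 119]
191 [96 92 94 96] [132 132 134]
192 [90 93 94 96] [142 143 143]
193 [89 93 95 95] [151 156 156]
194 [90 94 97 97] [176 178 177]
195 [92 95 97 96] [181 181 182]
196 [92 95 95 96] [184 184 184]
197 [93 94 97 96] [187 186 187]
198 [92 96 95 96] [178 178 177]
199 [92 94 93 97] [173 111 111]
200 [93 94 94 96] [173 100  98]
201 [ 93  96 100  88] [112 100  99]
202 [100 101 104 103] [101 101 100]
203
[... 619 characters left out ...]
5] [125 118 119]
221 [207 208 179 124] [119 115 119]
222 [180 135 130 122] [115 115 117]
223 [169 120 120 120] [ 68  80 118]
224 [122 118 116 117] [ 20  24 122]
225 [112 111 113 112] [ 12  12 125]
226 [107 107 105 105] [ 12   7 127]
227 [119 117 120 116] [  9  10 124]
228 [120 118 120 119] [ 13  10 122]
229 [119 116 117 118] [ 11  11 119]
230 [117 114 116 117] [ 15  13 118]
231 [113 114 116 118] [ 17  10 120]
232 [114 117 116 119] [ 13  17 122]
233 [117 119 116 118] [ 13  16 124]
234 [116 120 118 118] [ 12  13 118]
235 [114 119 119 116] [ 16   7 116]
236 [115 117 119 115] [ 16  12 113]
237 [115 118 122 116] [ 14  13 116]
238 [117 119 120 121] [ 15  12 117]
239 [121 119 123 123] [ 16  10 117]
```

The tip's silhouette spans rows 202.3–226.7, so the arm is at about −0.5°, which is upright. Next is the key. I'll approach it with the tool yawed a half turn, so joint 6 has room to turn clockwise.

```bash
python3 - <<'E'
from station import *
from h import *
s=sense()
p,R=plan(s["tcp_pos"],s["ee_rot"],s["tcp_pos"]+[-.02,0,.10],down(7,0),3,.05,3)
p,R=plan(p,R,np.array([.58,-.165,.26]),down(164,0),17,.05,3)
print(p,R.round(3))
E
```

```text
[[[0.001,-0.033,0.009],[-1.4,0.0,0.0],0.05],[[0.001,-0.033,0.008],[-1.4,0.1,0.1],0.05],[[0.001,-0.033,0.008],[-1.4,0,0.0],0.05]]
[[[-0.024,0.0,-0.002],[0.0,-9.2,0],0.05],[[-0.024,0.001,0.003],[0.0,-9.3,0],0.05],[[-0.023,0,0.006],[0.0,-9.2,0],0.05],[[-0.022,0.0,0.009],[0.0,-9.2,0],0.05],[[-0.021,0.001,0.014],[0.0,-9.3,0],0.05],[[-0.018,0,0.016],[0.0,-9.2,0],0.05],[[-0.015,0.0,0.018],[0.0,-9.3,0],0.05],[[-0.011,0.0,0.021],[0.0,-9.2,0],0.05],[[-0.008,0.001,0.023],[0.0,-9.2,0],0.05],[[-0.005,0.0,0.024],[0.0,-9.3,0],0.05],[[-0.001,0.0,0.024],[0.0,-9.2,0],0.05],[[0.004,0.001,0.024],[0,-9.2,0],0.05],[[0.006,0,0.023],[0,-9.3,0],0.05],[[0.011,0.0,0.021],[0,-9.2,0],0.05],[[0.014,0.001,0.02],[0,-9.2,0],0.05],[[0.017,0,0.017],[0,-9.3,0],0.05],[[0.019,0.0,0.014],[0,-9.2,0],0.05]]
[ 0.57980901 -0.16439244  0.26017348] [[-0.276  0.001  0.961]
 [-0.961  0.001 -0.276]
 [-0.001 -1.     0.   ]]
```

Call:
{"op": "jog_arm", "data": {"series": [[[0.001,-0.033,0.009],[-1.4,0,0],0.05],[[0.001,-0.033,0.008],[-1.4,0.1,0.1],0.05],[[0.001,-0.033,0.008],[-1.4,0,0],0.05],[[-0.024,0,-0.002],[0,-9.2,0],0.05],[[-0.024,0.001,0.003],[0,-9.3,0],0.05],[[-0.023,0,0.006],[0,-9.2,0],0.05],[[-0.022,0,0.009],[0,-9.2,0],0.05],[[-0.021,0.001,0.014],[0,-9.3,0],0.05],[[-0.018,0,0.016],[0,-9.2,0],0.05],[[-0.015,0,0.018],[0,-9.3,0],0.05]]}}

```text
time_s: 15.25
tcp_pos: [0.535, 0.071, 0.2629]
ee_rot: [[-0.951, 0.0, -0.309], [0.309, 0.001, -0.951], [0.0, -1.0, -0.001]]
wrist_force: [-0.2, 0.8, 0.0]
gripper_width: 0.573
```

Call:
{"op": "jog_arm", "data": {"series": [[[-0.011,0,0.021],[0,-9.2,0],0.05],[[-0.008,0.001,0.023],[0,-9.2,0],0.05],[[-0.005,0,0.024],[0,-9.3,0],0.05],[[-0.001,0,0.024],[0,-9.2,0],0.05],[[0.004,0.001,0.024],[0,-9.2,0],0.05],[[0.006,0,0.023],[0,-9.3,0],0.05],[[0.011,0,0.021],[0,-9.2,0],0.05],[[0.014,0.001,0.02],[0,-9.2,0],0.05],[[0.017,0,0.017],[0,-9.3,0],0.05],[[0.019,0,0.014],[0,-9.2,0],0.05]]}}

```text
time_s: 16.5
tcp_pos: [0.5801, -0.1649, 0.2595]
ee_rot: [[-0.271, -0.0, 0.963], [-0.963, 0.002, -0.271], [-0.002, -1.0, -0.001]]
wrist_force: [0.9, 0.6, -0.0]
gripper_width: 0.577
```

Call:
{"op": "jog_arm", "data": {"series": [[[0,0,0],[0,0,0],0.05],[[0,0,0],[0,0,0],0.05]]}}

```text
time_s: 16.75
tcp_pos: [0.58, -0.1639, 0.26]
ee_rot: [[-0.277, 0.001, 0.961], [-0.961, 0.002, -0.277], [-0.002, -1.0, 0.0]]
wrist_force: [-0.8, 0.4, 0.2]
gripper_width: 0.572
```

```bash
python3 - <<'E'
from station import *
from h import *
s=sense();i=camera_info("wrist");im=capture("wrist")
print(s["time_s"],s["tcp_pos"],s["ee_rot"].round(3),s["joints"].round(1),s["wrist_force"],s["moment"])
cv2.imwrite("pics/w8.png",im[:,:,::-1]);np.save("w8.npy",dict(i),allow_pickle=True)
q=proj(i,[.605,-.169,.106])[0];print("handle pred",q,"driver pred",proj(i,[.518,-.144,.087])[0])
g=im.max(2);m=((g<60)).astype(np.uint8);m[225:]=0
n,l,st,c=cv2.connectedComponentsWithStats(m)
for k in range(1,n):
    if st[k,4]>60:
        pts=np.argwhere(l==k)[:,::-1].astype(np.float32);print(st[k],c[k],cv2.minAreaRect(pts))
E
```

```text
16.75 [ 0.58003714 -0.16385103  0.26004822] [[-0.277  0.001  0.961]
 [-0.961  0.002 -0.277]
 [-0.002 -1.     0.   ]] [ -0.5  18.6   0.7  -0.1 -72.1  74.4] [-0.84575482  0.36931893  0.16152571] [-0.09265962  0.14780318  0.04393616]
handle pred [250.86407873 160.05587265] driver pred [251.01615236 224.43580804]
[495  23  17  70 142] [503.02816901  55.01408451] ((503.6228942871094, 57.34721374511719), (70.8250961303711, 2.2905917167663574), 76.21839904785156)
[476  31  14  51  64] [482.453125  55.78125 ] ((482.4577331542969, 56.01151657104492), (51.65871047973633, 1.4032926559448242), 74.74488067626953)
[124 125  35  34 906] [141.4602649  141.70309051] ((141.0, 141.5), (33.0, 34.0), 90.0)
[243 133  14  48 441] [249.80498866 155.61904762] ((249.78216552734375, 156.32179260253906), (47.36376953125, 10.049875259399414), 84.2894058227539)
[385 164  16  23  84] [389.25       173.54761905] ((390.0857849121094, 173.27793884277344), (7.63093900680542, 26.062591552734375), 30.5792236328125)
[405 172  23  24 152] [412.74342105 182.55263158] ((413.93634033203125, 181.01986694335938), (8.95682144165039, 30.46059799194336), 38.990997314453125)
[435 193  10  13  65] [439.38461538 198.69230769] ((438.9000244140625, 198.30001831054688), (7.589466571807861, 12.649110794067383), 18.434947967529297)
[246 207   8  18 126] [249.65079365 215.73809524] ((249.5, 215.5), (17.0, 7.0), 90.0)
```

```bash
python3 - <<'E'
from h import *
im=cv2.imread("pics/w8.png");g=im.max(2)
for y in range(128,186,2):print(y,' '.join('%3d'%v for v in g[y,234:268]))
E
```

```text
128 137 138 139 141 142 140 139 138 141 138 137 138 141 145 147 145 142 140 138 137 137 138 140 139 140 142 143 142 141 142 143 142 142 142
130 138 138 140 142 143 143 143 144 143 142 142 139 140 142 144 144 143 140 136 136 138 138 140 141 141 142 140 137 139 141 144 140 139 138
132 101  84  84  83  83  82  81  82  83  82  85  83  82  82  82  86  87  89  88  88  88  90  91  89  90  88  88  87  89  90  90  90  89  99
134  91  93  96  99  96  92  92  94  94  83  47  24  19  14  14  12  18  17  39  73  93  93  92  91  92  88  88  89  91  88  91  92  90  93
136  96  98 102 104 101  96  97  98  92  65  17  14  15  18  17  19  21  17  22  68 100 100  98  97  95  93  93  96  94  97  98  97  98  98
138  95  98 100 103 101  96  97  98  83  42  13   9  22  16  19  17  19  20  17  64  99  97  98  99  97  92  92  96  94  95  99  98  96  98
140  97  97 100 103 101  96  96  99  91  61  13  16  19  19  15  19  22  21  18  54  89  99  98  98  96  94  93  94  95  95  97  98  96  98
142  96  97  99 104 101  96  97  97 100  78  13  15  13  17  20  18  24  19  14  38  78  97  98  96  95  93  93  96  95 
[... 2259 characters left out ...]

176 179 178 180 186 179 167 165 171 176 173 169 172 157  97  30  47  54  58  57  56  54  43  43 124 177 182 184 179 173 171 172 171 172 186
178 180 178 181 185 180 168 165 171 176 172 168 173 172 135  29  46  55  55  56  58  59  49  42 123 177 182 184 185 179 174 171 171 172 166
180 180 177 179 187 179 166 165 171 176 172 168 172 174 169 128  53  56  54  69  89  87 127 165 170 177 180 184 186 185 178 175 169 169 194
182 180 176 179 185 179 166 163 171 177 170 168 173 174 171 164 163 165 163 165 170 174 175 173 172 178 180 183 185 187 186 178 172 170 194
184 181 178 179 184 178 165 164 170 176 173 167 171 174 170 162 161 165 163 165 169 174 173 173 172 176 179 182 187 187 187 184 177 171 193
```

```bash
python3 - <<'E'
from station import *
from h import *
i=np.load("w8.npy",allow_pickle=True).item()
print("cam",ray(i,(256,192))[0])
P=[atz(i,q,.106) for q in((243,138),(247.7,176),(253,138),(256.6,176))]
for a,b in((0,1),(2,3)):
    d=P[a]-P[b];print("key yaw",np.degrees(np.arctan2(d[1],d[0])))
for q in((248,134.5),(252.5,180),(250,157.5)):print(atz(i,q,.106))
print(atz(i,(249.65,215.7),.087))
E
```

```text
cam [ 0.65686351 -0.18543801  0.4217221 ]
key yaw -9.41390440945289
key yaw -10.494567062675385
[ 0.63442527 -0.17406607  0.106     ]
[ 0.58114765 -0.16416615  0.106     ]
[ 0.60819922 -0.16886428  0.106     ]
[ 0.53060621 -0.14574508  0.087     ]
```

```bash
python3 - <<'E'
from station import *
from h import *
s=sense()
p,R=plan(s["tcp_pos"],s["ee_rot"],np.array([.607,-.169,.146]),down(170,0),4,.04,3)
p,R=plan(p,R,np.array([.607,-.169,.076]),down(170,0),4,.04,4)
E
```

```text
[[[-0.001,0.029,0.007],[0,-1.5,0],0.04],[[0.0,0.028,0.007],[0,-1.5,-0.1],0.04],[[0,0.029,0.006],[0,-1.5,0.0],0.04],[[0,0.028,0.007],[0,-1.5,0],0.04]]
[[[0,0.0176,0.0],[0,0,0],0.04],[[0,0.0176,0.0001],[0,0,0],0.04],[[-0.0001,0.0176,0.0],[0,0,0],0.04],[[0.0,0.0176,0.0001],[-0.1,0,0],0.04]]
```

Call:
{"op": "jog_arm", "data": {"series": [[[-0.001,0.029,0.007],[0,-1.5,0],0.04],[[0,0.028,0.007],[0,-1.5,-0.1],0.04],[[0,0.029,0.006],[0,-1.5,0],0.04],[[0,0.028,0.007],[0,-1.5,0],0.04],[[0,0,0],[0,0,0],0.04],[[0,0,0],[0,0,0],0.04]]}}

```text
time_s: 17.55
tcp_pos: [0.6077, -0.1693, 0.1483]
ee_rot: [[-0.173, 0.004, 0.985], [-0.985, -0.001, -0.173], [0.0, -1.0, 0.004]]
wrist_force: [0.2, 0.9, 0.7]
gripper_width: 0.461
```

```bash
python3 - <<'E'
from station import *
from h import *
s=sense();i=camera_info("wrist");im=capture("wrist");g=im.max(2)
print(s["tcp_pos"],s["ee_rot"].round(3));np.save("w9.npy",dict(i),allow_pickle=True);cv2.imwrite("pics/w9.png",im[:,:,::-1])
B=Ro.from_euler("z",-10,degrees=True).as_matrix()
for x,y in((.028,.006),(.028,-.006),(-.028,.006),(-.028,-.006)):print(proj(i,np.array([.607,-.169,.106])+B@np.array([x,y,0]))[0].round(1))
for y in range(130,236,4):print(y,' '.join('%3d'%v for v in g[y,226:278:2]))
E
```

```text
[ 0.60774739 -0.1692831   0.14828257] [[-0.173  0.004  0.985]
 [-0.985 -0.001 -0.173]
 [ 0.    -1.     0.004]]
[244.7 182.5]
[260.  182.5]
[245.1 247. ]
[259.4 247. ]
130 163 164 162 160 159 155 152 156 159 158 157 156 154 155 157 157 156 158 162 161 157 149 154 159 164 160
134 164 160 159 158 161 163 159 156 159 161 157 154 151 146 150 157 158 160 163 161 159 155 148 150 153 157
138 166 165 165 161 159 158 160 160 160 155 156 157 156 156 155 155 155 154 152 155 153 153 157 158 157 156
142 160 161 161 160 161 162 158 155 152 152 153 156 156 156 152 154 157 152 152 155 156 155 157 158 155 152
146 158 155 158 158 157 159 162 161 157 156 155 153 151 152 151 153 154 155 160 156 159 161 161 156 156 153
150 155 151 151 154 155 155 156 153 156 157 157 157 158 157 156 154 156 156 156 156 158 156 154 158 157 158
154 156 154 151 150 154 159 161 151 150 157 156 155 154 155 155 159 163 160 153 148 151 156 160 161 157 153
158 156 156 157 149 149 154 158 154 152 153 151 154 158 162 157 155 155 151 152 152 157 158 157 157 153 153
162 156 157 151 132  84  90 107 120 139 146 156 155 154 156 154 150 1
[... 1282 characters left out ...]
  18  19  17  19 188 187 185 185 189 188 189 236 242
214 230 193 195 202 181 183 192 187 186 162  15  20  53  17  21  18  19 193 187 183 187 188 187 197 242 242
218 216 191 198 197 177 185 190 184 186 156  18  51  53  51  25  22  16 194 195 184 186 186 186 212 239 240
222 206 191 199 193 177 184 190 182 188 150  16  18  16  19  19  17  37 194 188 184 185 186 185 226 242 242
226 194 192 199 187 174 186 187 182 187 145  30  18  18  17  20  19  41 196 197 184 185 182 184 242 242 242
230 193 191 201 182 177 189 184 182 189 154  30  46  47  47  46  37  42 195 199 189 183 183 208 241 242 242
234 191 192 199 175 177 189 183 183 188 149  32  45  48  44  44  37  42 197 201 198 183 183 225 242 242 242
```

The handle's edges, at columns 245 and 259.5, match the prediction and run parallel to the pads. I'll descend and grip it.

Call:
{"op": "jog_arm", "data": {"series": [[[0,0.018,0],[0,0,0],0.04],[[0,0.018,0],[0,0,0],0.04],[[0,0.018,0],[0,0,0],0.04],[[0,0.018,0],[0,0,0],0.04],[[0,0,0],[0,0,0],0.02],[[0,0,0],[0,0,0],0.008],[[0,0,0],[0,0,0],0.008],[[0,0,0],[0,0,0],0.008],[[0,0,0],[0,0,0],0.008]]}}

```text
time_s: 18.73
tcp_pos: [0.608, -0.1698, 0.076]
ee_rot: [[-0.173, 0.004, 0.985], [-0.985, -0.001, -0.173], [-0.0, -1.0, 0.004]]
wrist_force: [-0.4, 0.7, 4.2]
gripper_width: 0.136
```

Call:
{"op": "jog_arm", "data": {"series": [[[0,-0.02,0],[0,0,0],0.008],[[0,-0.03,0],[0,0,0],0.008],[[0,-0.03,0],[0,0,0],0.008],[[0,-0.03,0],[0,0,0],0.008],[[0,0,0],[0,0,0],0.008],[[0,0,0],[0,0,0],0.008]]}}

```text
time_s: 19.48
tcp_pos: [0.6061, -0.1693, 0.1836]
ee_rot: [[-0.174, -0.0, 0.985], [-0.985, 0.001, -0.174], [-0.001, -1.0, -0.0]]
wrist_force: [-1.1, 0.0, -1.5]
gripper_width: 0.141
```

```bash
python3 - <<'E'
from station import *
from h import *
s=sense()
print(s["time_s"],s["tcp_pos"],s["ee_rot"].round(4),s["joints"].round(1),s["wrist_force"],s["moment"])
# target: TCP over screw, tip 85+... ; tip 30 mm above mouth -> TCP z = .107+.03+.066
R=down(180+0,0)
p,R1=plan(s["tcp_pos"],s["ee_rot"],np.array([.530,.171,.205]),down(170,0),9,.008,3)
print(p)
E
```

```text
19.475 [ 0.60611887 -0.16934126  0.18361673] [[-1.742e-01 -4.000e-04  9.847e-01]
 [-9.847e-01  7.000e-04 -1.742e-01]
 [-6.000e-04 -1.000e+00 -5.000e-04]] [ -0.9  24.1  -2.1  -0.  -63.8  80.9] [-1.12637441  0.01326513 -1.5218104 ] [-0.07130145  0.13270566 -0.01605168]
[[[-0.036,-0.002,-0.015],[0.0,0,0],0.008],[[-0.036,-0.003,-0.015],[0.0,0,0],0.008],[[-0.035,-0.002,-0.015],[0.0,0,0],0.008],[[-0.036,-0.002,-0.015],[0.0,0,0],0.008],[[-0.036,-0.003,-0.015],[0.0,0,0],0.008],[[-0.036,-0.002,-0.015],[0.0,0,0],0.008],[[-0.035,-0.002,-0.014],[0.0,0,0],0.008],[[-0.036,-0.003,-0.015],[0.0,0,0],0.008],[[-0.036,-0.002,-0.015],[0.0,0,0],0.008]]
[0.53027879 0.1710659  0.20488283]
```

Call:
{"op": "jog_arm", "data": {"series": [[[-0.036,-0.002,-0.015],[0,0,0],0.008],[[-0.036,-0.003,-0.015],[0,0,0],0.008],[[-0.035,-0.002,-0.015],[0,0,0],0.008],[[-0.036,-0.002,-0.015],[0,0,0],0.008],[[-0.036,-0.003,-0.015],[0,0,0],0.008],[[-0.036,-0.002,-0.015],[0,0,0],0.008],[[-0.035,-0.002,-0.014],[0,0,0],0.008],[[-0.036,-0.003,-0.015],[0,0,0],0.008],[[-0.036,-0.002,-0.015],[0,0,0],0.008],[[0,0,0],[0,0,0],0.008]]}}

```text
time_s: 20.72
tcp_pos: [0.5299, 0.1725, 0.2041]
ee_rot: [[-0.17, -0.001, 0.985], [-0.985, -0.001, -0.17], [0.001, -1.0, -0.0]]
wrist_force: [0.4, -1.0, -1.3]
gripper_width: 0.138
```

Call:
{"op": "jog_arm", "data": {"series": [[[0,0,0],[0,0,0],0.008],[[0,0,0],[0,0,0],0.008]]}}

```text
time_s: 20.98
tcp_pos: [0.5309, 0.1697, 0.2051]
ee_rot: [[-0.175, 0.001, 0.985], [-0.985, -0.001, -0.175], [0.001, -1.0, 0.001]]
wrist_force: [0.3, 0.2, -1.1]
gripper_width: 0.143
```

```bash
python3 - <<'E'
from station import *
from h import *
s=sense();i=camera_info("wrist");im=capture("wrist");g=im.max(2)
cv2.imwrite("pics/w10.png",im[:,:,::-1]);np.save("w10.npy",dict(i),allow_pickle=True)
p=s["tcp_pos"];R=s["ee_rot"];print(s["time_s"],p,R.round(4),s["wrist_force"],s["moment"])
tip=p+R[:,1]*.066
print("tip",tip,proj(i,tip)[0],"shank 30 up",proj(i,tip-R[:,1]*.03)[0],"screw",proj(i,[.530,.171,.107])[0])
q=proj(i,[.530,.171,.107])[0].astype(int)
for y in range(q[1]-30,q[1]+34,2):print(y,' '.join('%3d'%v for v in g[y,q[0]-32:q[0]+34:2]))
print(q[0]-32)
E
```

```text
20.975 [0.53087182 0.16974161 0.20506522] [[-1.750e-01  7.000e-04  9.846e-01]
 [-9.846e-01 -1.100e-03 -1.750e-01]
 [ 9.000e-04 -1.000e+00  9.000e-04]] [ 0.32526964  0.19658451 -1.1090106 ] [-0.13457118  0.13811727 -0.06245112]
tip [0.53091882 0.16967224 0.13906528] [252.40354346 205.19278521] shank 30 up [252.52427107 217.81064539] screw [251.13691037 195.75531672]
165 143 144 145 146 144 146 114  89  81  81  80  82  83  81  89 103 116 122 127 128 128 128 127 122 151 151 155 153 152 154 151 150 151
167 145 144 147 146 147  92  82  80  81  80  80  89 105 112 119 126 127 130 130 130 128 128 127 111 139 153 154 152 150 153 188 224 224
169 145 146 147 147 131  81  81  81  92 109 118 122 125 127 125 128 126 130 130 130 129 129 126 123 112 141 108 105 230 231 231 230 230
171 147 145 146 147 117  98 110 115 118 124 126 128 126 127 125 127 128 126 132 131 129 127 128 124  87  87  91  93 205 230 230 230 230
173 145 147 147 147 109 121 124 124 125 124 126 127 127 126 125 127 128 127 133 130 127 128 128 126 102  88  98 100 179 229 231 230 230
175 148 147 146 146 109 123 125 124 127 126 124 128 
[... 2923 characters left out ...]
 146 192 226 226
219 137 141 136 131 137 138 142 139 136 143 143  14  13  13  14  13  11  10  12  15  13  13 137 135 135 143 142 131 136 143 142 148 226
221 138 139 133 128 133 120  80  93 133 133 136  10   6  14  10  15  16  17  16  15  18  16 136 136 137 103  85 107 136 137 141 137 143
223 133 131 129 130 116  12   7   8  67  83  83  11  13  15  18  14  13  15  17  14  16  15  84  86  80   6   8   6 105 136 140 140 140
225 136 130 133 141 113   7   5   8  13  13  12   7  13  14  14   9  14  16  15  14  16   9  15  19  14   7   7   5  91 139 142 138 136
227 133 130 129 136  85  10   8   8  16  19  14   9  14  14  16  17  17  17  17  17  14  11  18  14  15   7   6  13  73 141 143 138 132
219
```

```bash
python3 - <<'E'
from station import *
from h import *
i=np.load("w10.npy",allow_pickle=True).item();s=sense();p=s["tcp_pos"];R=s["ee_rot"]
K=lambda x,y,z:proj(i,p+R@np.array([x,-z,y])+R[:,1]*-.019)[0].round(1) # tool-frame about grasp point, z up
print("handle end",[K(a,sg*.028,b) for sg in(1,-1) for a in(-.006,.006) for b in(-.011,.011)],"tip",K(0,0,-.085))
a=np.linspace(0,2*np.pi,181)
for x in(.528,.530,.532):
    q=proj(i,np.c_[x+.0105*np.cos(a),.171+.0105*np.sin(a),0*a+.107]);b=proj(i,np.c_[x+.0105*np.cos(a),.171+.0105*np.sin(a),0*a+.079])
    print(x,q.min(0),q.max(0),b.min(0),b.max(0))
g=cv2.imread("pics/w10.png").max(2)
for y in range(178,208):print(y,g[y,236:268])
E
```

```text
handle end [array([242.9, 201.9]), array([241.6, 215.4]), array([262.9, 201.9]), array([264.6, 215.4]), array([243.7, 281.9]), array([242.6, 304.4]), array([261.7, 281.9]), array([263.1, 304.5])] tip [252.4 205.1]
0.528 [241.10795822 187.61615931] [261.85805368 207.39129802] [242.0167373 180.7916618] [260.90806024 198.94874522]
0.53 [240.74069821 185.71648938] [261.53386893 205.57402386] [241.6842729  179.05159393] [260.6110444  197.27681702]
0.532 [240.37195166 183.80893021] [261.20829535 203.74916178] [241.35059004 177.30501943] [260.31288103 195.59860059]
178 [126 126 128 124 124 126 130 130 129 128 127 127 127 124 125 126 127 129
 127 128 128 132 130 129 129 128 127 127 127 126 126 125]
179 [127 124 128 125 124 127 128 129 129 129 127 126 127 126 126 125 117 114
 127 127 128 131 130 131 131 128 126 124 129 126 126 125]
180 [126 127 124 126 126 125 127 127 129 128 128 119  98  85  77  61  47  65
 105 118 115 131 132 130 129 129 127 126 125 126 126 125]
181 [126 127 126 125 126 124 125 128 129 113  74  50  43  36  38  32  30  33
  53  59  65 108 130 129 129 129 127 126 126 128 127 
[... 2814 characters left out ...]
 226 226 227 227 228 227]
203 [ 53  87 116 125 126 125 125 122 115  87  55  56  69  71  70  70  72  73
  72  74  63 120 199 224 226 227 226 226 227 224 218 206]
204 [ 48  80 112 121 126 125 125 124 125 123 108  79  60  65  72  73  74  75
  75  73 113 186 225 227 227 226 222 212 205 207 195 199]
205 [ 66  81 106 119 126 125 173 222 192 100  39  28  20  22  27  23  23  26
  24  23  41  80 139 192 208 208 210 196 207 228 228 229]
206 [136 130 110 116 126 126 121 109  72  33  10   7   9   5   6  10   4  10
   4   4   9  18  42  91 176 227 228 229 229 231 230 230]
207 [135 125 105 111 122 174 182  53  10  10   7   8  14   8  13  10   9  10
   9   9   6   7  11  27 129 211 230 230 230 228 227 226]
```

In w10 the screw's rim is centred at about (251.3,194.9) and the key's tip at about (251.5,205.8), so they align to within 1 mm. I'll descend gently and watch the force.

Call:
{"op": "jog_arm", "data": {"series": [[[-0.0004,0.01,0.0004],[0,0,0],0.008],[[0,0.01,0],[0,0,0],0.008],[[0,0.006,0],[0,0,0],0.008],[[0,0.004,0],[0,0,0],0.008],[[0,0.003,0],[0,0,0],0.008],[[0,0.002,0],[0,0,0],0.008],[[0,0,0],[0,0,0],0.008],[[0,0,0],[0,0,0],0.008]]}}

```text
time_s: 22.02
tcp_pos: [0.5317, 0.1711, 0.1711]
ee_rot: [[-0.174, 0.003, 0.985], [-0.985, 0.0, -0.174], [-0.0, -1.0, 0.002]]
wrist_force: [-0.5, -0.2, 0.1]
gripper_width: 0.137
```

```bash
cat > st.py <<'E'
from station import *
from h import *
s=sense();R=s["ee_rot"]
print(round(s["time_s"],2),"tcp",s["tcp_pos"].round(4),"yaw",round(np.degrees(np.arctan2(-R[0,0],R[1,0])),2),"tilt",np.degrees(R[:2,1]).round(2),"F",s["wrist_force"].round(2),"M",s["moment"].round(3),"w",round(s["gripper_width"]*87,2),"J6",s["joints"][5].round(1))
E
python3 st.py
```

```text
22.02 tcp [0.5317 0.1711 0.1711] yaw 170.0 tilt [0.14 0.  ] F [-0.48 -0.24  0.13] M [-0.112  0.181 -0.019] w 11.91 J6 45.4
```

Call:
{"op": "jog_arm", "data": {"series": [[[0,0.002,0],[0,0,0],0.008],[[0,0.002,0],[0,0,0],0.008],[[0,0.0015,0],[0,0,0],0.008],[[0,0,0],[0,0,0],0.008]]}}

```text
time_s: 22.52
tcp_pos: [0.5315, 0.171, 0.1649]
ee_rot: [[-0.174, 0.002, 0.985], [-0.985, -0.0, -0.174], [0.0, -1.0, 0.002]]
wrist_force: [-0.5, -0.8, -1.0]
gripper_width: 0.139
```

Call:
{"op": "jog_arm", "data": {"series": [[[0,0.0015,0],[0,0,0],0.008],[[0,0.0015,0],[0,0,0],0.008],[[0,0.0015,0],[0,0,0],0.008],[[0,0,0],[0,0,0],0.008]]}}

```text
time_s: 23.02
tcp_pos: [0.5315, 0.1708, 0.1607]
ee_rot: [[-0.174, 0.002, 0.985], [-0.985, -0.0, -0.174], [0.0, -1.0, 0.002]]
wrist_force: [0.6, -1.1, -0.4]
gripper_width: 0.137
```

```bash
python3 st.py
```

```text
23.02 tcp [0.5315 0.1708 0.1607] yaw 169.99 tilt [ 0.11 -0.03] F [ 0.61 -1.06 -0.44] M [-0.565 -0.148 -0.039] w 11.96 J6 45.4
```

Call:
{"op": "jog_arm", "data": {"series": [[[0,0.001,0],[0,0,0],0.008],[[0,0.001,0],[0,0,0],0.008],[[0,0,0],[0,0,0],0.008]]}}

```text
time_s: 23.4
tcp_pos: [0.5314, 0.1709, 0.1585]
ee_rot: [[-0.174, 0.001, 0.985], [-0.985, -0.001, -0.174], [0.0, -1.0, 0.002]]
wrist_force: [1.2, -1.4, -0.5]
gripper_width: 0.139
```

Call:
{"op": "jog_arm", "data": {"series": [[[0,0.001,0],[0,0,0],0.008],[[0,0.001,0],[0,0,0],0.008],[[0,0,0],[0,0,0],0.008]]}}

```text
time_s: 23.78
tcp_pos: [0.5315, 0.171, 0.1566]
ee_rot: [[-0.174, 0.002, 0.985], [-0.985, -0.001, -0.174], [0.0, -1.0, 0.002]]
wrist_force: [1.1, -2.7, 0.0]
gripper_width: 0.141
```

```bash
python3 st.py
```

```text
23.77 tcp [0.5315 0.171  0.1566] yaw 169.99 tilt [ 0.1  -0.03] F [ 1.14 -2.68  0.04] M [-0.827 -0.079  0.028] w 12.31 J6 45.4
```

Call:
{"op": "jog_arm", "data": {"series": [[[0,0.001,0],[0,0,0],0.008],[[0,0.001,0],[0,0,0],0.008],[[0,0,0],[0,0,0],0.008]]}}

```text
time_s: 24.15
tcp_pos: [0.5315, 0.171, 0.1547]
ee_rot: [[-0.174, 0.002, 0.985], [-0.985, -0.0, -0.174], [0.0, -1.0, 0.002]]
wrist_force: [0.7, -2.9, 0.8]
gripper_width: 0.136
```

Call:
{"op": "jog_arm", "data": {"series": [[[0,0.001,0],[0,0,0],0.008],[[0,0.001,0],[0,0,0],0.008],[[0,0,0],[0,0,0],0.008]]}}

```text
time_s: 24.52
tcp_pos: [0.5316, 0.171, 0.1528]
ee_rot: [[-0.174, 0.002, 0.985], [-0.985, -0.0, -0.174], [-0.0, -1.0, 0.002]]
wrist_force: [0.4, -2.1, 0.6]
gripper_width: 0.143
```

```bash
python3 st.py
```

```text
24.52 tcp [0.5316 0.171  0.1528] yaw 169.99 tilt [ 0.12 -0.02] F [ 0.36 -2.05  0.6 ] M [-1.065 -0.146 -0.015] w 12.41 J6 45.4
```

Call:
{"op": "jog_arm", "data": {"series": [[[0,0.0008,0],[0,0,0],0.008],[[0,0,0],[0,0,0],0.008]]}}

```text
time_s: 24.78
tcp_pos: [0.5319, 0.1711, 0.1525]
ee_rot: [[-0.174, 0.003, 0.985], [-0.985, -0.0, -0.174], [-0.0, -1.0, 0.003]]
wrist_force: [0.6, -2.5, 4.5]
gripper_width: 0.14
```

Call:
{"op": "jog_arm", "data": {"series": [[[0,0.0008,0],[0,0,0],0.008],[[0,0,0],[0,0,0],0.008]]}}

```text
time_s: 25.02
tcp_pos: [0.5321, 0.1712, 0.1524]
ee_rot: [[-0.173, 0.004, 0.985], [-0.985, 0.0, -0.173], [-0.001, -1.0, 0.004]]
wrist_force: [1.1, -2.7, 6.9]
gripper_width: 0.142
```

```bash
python3 st.py
```

```text
25.02 tcp [0.5321 0.1712 0.1524] yaw 170.02 tilt [0.21 0.  ] F [ 1.1  -2.72  6.95] M [-1.085  0.315  0.055] w 12.32 J6 45.4
```

The key met firm contact at TCP z 0.1524. The socket floor predicts 0.152 and the hexagon's edge 0.159, so it is seated. Now I'll turn clockwise, following the screw down.

Call:
{"op": "jog_arm", "data": {"series": [[[0,0,0],[0,5,0],0.008],[[0,0,0],[0,5,0],0.008],[[0,0.0002,0],[0,5,0],0.008],[[0,0.0002,0],[0,5,0],0.008],[[0,0,0],[0,0,0],0.008]]}}

```text
time_s: 25.65
tcp_pos: [0.532, 0.1706, 0.1518]
ee_rot: [[-0.5, 0.003, 0.866], [-0.866, -0.001, -0.5], [-0.0, -1.0, 0.003]]
wrist_force: [0.8, -4.3, 7.2]
gripper_width: 0.144
```

```bash
python3 st.py; python3 - <<'E'
from station import *
import numpy as np
M=[]
for k in range(4):capture("wrist");M.append(sense()["moment"][2])
print(np.round(M,3))
E
```

```text
25.65 tcp [0.532  0.1706 0.1518] yaw 150.03 tilt [ 0.18 -0.07] F [ 0.78 -4.3   7.23] M [-1.634  0.065  0.122] w 12.51 J6 25.4
[0.157 0.151 0.177 0.175]
```

Call:
{"op": "jog_arm", "data": {"series": [[[0,0.0002,0],[0,5,0],0.008],[[0,0.0003,0],[0,5,0],0.008],[[0,0.0002,0],[0,5,0],0.008],[[0,0.0003,0],[0,5,0],0.008],[[0,0,0],[0,0,0],0.008]]}}

```text
time_s: 26.48
tcp_pos: [0.5316, 0.1703, 0.1507]
ee_rot: [[-0.766, 0.002, 0.643], [-0.643, -0.002, -0.766], [-0.001, -1.0, 0.003]]
wrist_force: [-0.2, -4.5, 6.6]
gripper_width: 0.14
```

```bash
cat > mz.py <<'E'
import numpy as np
from station import *
M=[]
for k in range(3):M.append(sense()["moment"][2]);capture("wrist")
print("Mz",np.round(M,3),np.mean(M).round(3))
E
python3 st.py; python3 mz.py
```

```text
26.48 tcp [0.5316 0.1703 0.1507] yaw 130.02 tilt [ 0.12 -0.1 ] F [-0.2  -4.51  6.59] M [-1.703  0.374  0.175] w 12.2 J6 5.4
Mz [0.175 0.201 0.163] 0.179
```

Call:
{"op": "jog_arm", "data": {"series": [[[0,0.0002,0],[0,5,0],0.008],[[0,0.0003,0],[0,5,0],0.008],[[0,0,0],[0,0,0],0.008]]}}

```text
time_s: 27.0
tcp_pos: [0.5314, 0.1703, 0.1502]
ee_rot: [[-0.866, 0.002, 0.5], [-0.5, -0.002, -0.866], [-0.001, -1.0, 0.002]]
wrist_force: [-1.0, -4.8, 8.4]
gripper_width: 0.138
```

```bash
python3 st.py; python3 mz.py
```

```text
27.0 tcp [0.5314 0.1703 0.1502] yaw 120.02 tilt [ 0.1  -0.11] F [-1.03 -4.81  8.42] M [-1.635  0.56   0.148] w 12.05 J6 -4.6
Mz [0.148 0.131 0.157] 0.145
```

Call:
{"op": "jog_arm", "data": {"series": [[[0,0.0002,0],[0,4,0],0.008],[[0,0.0002,0],[0,4,0],0.008],[[0,0,0],[0,0,0],0.008]]}}

```text
time_s: 27.52
tcp_pos: [0.5312, 0.1703, 0.1498]
ee_rot: [[-0.927, 0.001, 0.375], [-0.375, -0.002, -0.927], [-0.001, -1.0, 0.002]]
wrist_force: [-2.1, -4.2, 7.5]
gripper_width: 0.138
```

```bash
python3 st.py; python3 mz.py
```

```text
27.52 tcp [0.5312 0.1703 0.1498] yaw 112.02 tilt [ 0.08 -0.1 ] F [-2.12 -4.21  7.53] M [-1.499  0.706  0.157] w 12.01 J6 -12.6
Mz [0.157 0.193 0.176] 0.175
```

Call:
{"op": "jog_arm", "data": {"series": [[[0,0.0002,0],[0,4,0],0.008],[[0,0.0002,0],[0,4,0],0.008],[[0,0,0],[0,0,0],0.008]]}}

```text
time_s: 28.05
tcp_pos: [0.5312, 0.1703, 0.1494]
ee_rot: [[-0.97, 0.001, 0.242], [-0.242, -0.002, -0.97], [-0.001, -1.0, 0.002]]
wrist_force: [-3.0, -5.0, 8.1]
gripper_width: 0.142
```

```bash
python3 st.py; python3 mz.py
```

```text
28.05 tcp [0.5312 0.1703 0.1494] yaw 104.02 tilt [ 0.07 -0.1 ] F [-2.97 -4.95  8.13] M [-1.514  0.781  0.122] w 12.31 J6 -20.6
Mz [0.122 0.143 0.177] 0.147
```

Call:
{"op": "jog_arm", "data": {"series": [[[0,0.0002,0],[0,4,0],0.008],[[0,0.0002,0],[0,4,0],0.008],[[0,0,0],[0,0,0],0.008]]}}

```text
time_s: 28.58
tcp_pos: [0.5311, 0.1703, 0.1492]
ee_rot: [[-0.994, 0.001, 0.105], [-0.105, -0.002, -0.994], [-0.001, -1.0, 0.002]]
wrist_force: [-2.5, -4.9, 8.5]
gripper_width: 0.14
```

```bash
python3 st.py; python3 mz.py
```

```text
28.57 tcp [0.5311 0.1703 0.1492] yaw 96.04 tilt [ 0.07 -0.11] F [-2.52 -4.87  8.46] M [-1.517  0.921  0.189] w 12.15 J6 -28.6
Mz [0.189 0.252 0.195] 0.212
```

Call:
{"op": "jog_arm", "data": {"series": [[[0,0.0002,0],[0,4,0],0.008],[[0,0.0002,0],[0,4,0],0.008],[[0,0,0],[0,0,0],0.008]]}}

```text
time_s: 29.1
tcp_pos: [0.5311, 0.1703, 0.149]
ee_rot: [[-0.999, 0.001, -0.034], [0.034, -0.002, -0.999], [-0.001, -1.0, 0.002]]
wrist_force: [-2.9, -4.4, 8.8]
gripper_width: 0.14
```

```bash
python3 st.py; python3 mz.py
```

```text
29.1 tcp [0.5311 0.1703 0.149 ] yaw 88.05 tilt [ 0.07 -0.11] F [-2.88 -4.35  8.77] M [-1.395  1.099  0.278] w 12.17 J6 -36.5
Mz [0.278 0.202 0.204] 0.228
```

```bash
python3 st.py; python3 - <<'E'
from station import *
from h import *
a=cv2.imread("pics/w10.png").max(2);im=capture("wrist");b=im.max(2);cv2.imwrite("pics/w11.png",im[:,:,::-1])
for y in range(205,224,3):
    print(y,"w10",a[y,232:272:1].tolist());print("   now",b[y,232:272].tolist())
E
```

```text
29.25 tcp [0.5311 0.1703 0.149 ] yaw 88.07 tilt [ 0.07 -0.11] F [-1.95 -5.45 10.17] M [-1.459  1.08   0.26 ] w 12.18 J6 -36.5
205 w10 [135, 137, 128, 98, 66, 81, 106, 119, 126, 125, 173, 222, 192, 100, 39, 28, 20, 22, 27, 23, 23, 26, 24, 23, 41, 80, 139, 192, 208, 208, 210, 196, 207, 228, 228, 229, 230, 230, 228, 226]
   now [121, 122, 122, 124, 123, 123, 122, 124, 101, 43, 34, 42, 42, 42, 48, 64, 75, 78, 79, 80, 81, 80, 82, 81, 80, 74, 64, 51, 41, 42, 42, 40, 34, 73, 114, 127, 128, 127, 128, 129]
208 w10 [137, 138, 138, 137, 133, 131, 118, 106, 118, 152, 148, 16, 13, 11, 13, 10, 9, 11, 8, 10, 13, 7, 10, 8, 8, 5, 12, 11, 86, 184, 230, 229, 226, 215, 205, 224, 226, 226, 226, 227]
   now [121, 122, 122, 122, 123, 123, 124, 124, 99, 28, 9, 8, 8, 13, 8, 14, 8, 12, 12, 7, 9, 14, 13, 14, 12, 14, 13, 49, 68, 54, 44, 45, 42, 74, 112, 121, 122, 122, 122, 122]
211 w10 [139, 142, 145, 142, 136, 132, 131, 123, 136, 136, 12, 5, 13, 5, 7, 6, 12, 12, 10, 14, 9, 11, 12, 12, 13, 7, 11, 14, 11, 50, 106, 135, 134, 130, 132, 133, 136, 140, 147, 193]
   now [125, 126, 126, 126, 125, 125, 125, 116, 77, 11
[... 833 characters left out ...]
220 w10 [139, 138, 137, 135, 135, 137, 139, 141, 111, 15, 9, 16, 10, 11, 13, 11, 18, 11, 14, 13, 15, 15, 15, 14, 15, 16, 11, 16, 13, 11, 91, 138, 132, 134, 135, 137, 140, 145, 147, 145]
   now [119, 119, 120, 119, 119, 119, 96, 31, 12, 11, 13, 16, 13, 14, 14, 9, 15, 13, 13, 18, 11, 17, 11, 16, 15, 13, 14, 13, 36, 50, 71, 110, 121, 118, 114, 115, 112, 110, 107, 104]
223 w10 [10, 8, 34, 67, 84, 83, 83, 83, 64, 11, 14, 13, 16, 15, 17, 18, 15, 14, 10, 13, 18, 15, 18, 17, 14, 14, 13, 16, 11, 15, 56, 84, 86, 86, 85, 80, 61, 6, 7, 8]
   now [13, 12, 46, 77, 77, 76, 64, 28, 11, 13, 13, 14, 10, 15, 12, 14, 14, 15, 15, 16, 12, 11, 12, 11, 19, 13, 16, 13, 22, 47, 65, 61, 58, 54, 62, 84, 79, 10, 11, 14]
```

The handle's far end has moved only about 2 px since w10, so the key lags the tool by about 3°. The torque is rising, so the screw tip is on the flat. I'll continue in small steps.

Call:
{"op": "jog_arm", "data": {"series": [[[0,0.0001,0],[0,4,0],0.008],[[0,0.0002,0],[0,4,0],0.008],[[0,0,0],[0,0,0],0.008]]}}

```text
time_s: 29.68
tcp_pos: [0.531, 0.1703, 0.1488]
ee_rot: [[-0.985, 0.001, -0.173], [0.173, -0.002, -0.985], [-0.001, -1.0, 0.002]]
wrist_force: [-2.9, -3.8, 10.0]
gripper_width: 0.143
```

```bash
sed -i 's/range(3)/range(6)/' mz.py; python3 st.py; python3 mz.py
```

```text
29.68 tcp [0.531  0.1703 0.1488] yaw 80.06 tilt [ 0.06 -0.12] F [-2.94 -3.77 10.05] M [-1.444  1.234  0.263] w 12.45 J6 -44.5
Mz [0.263 0.328 0.273 0.233 0.316 0.225] 0.273
```

Call:
{"op": "jog_arm", "data": {"series": [[[0,0.0001,0],[0,4,0],0.008],[[0,0.0001,0],[0,4,0],0.008],[[0,0,0],[0,0,0],0.008]]}}

```text
time_s: 30.35
tcp_pos: [0.5309, 0.1703, 0.1486]
ee_rot: [[-0.951, 0.001, -0.308], [0.308, -0.002, -0.951], [-0.001, -1.0, 0.002]]
wrist_force: [-4.1, -3.1, 10.9]
gripper_width: 0.138
```

```bash
python3 st.py; python3 mz.py
```

```text
30.35 tcp [0.5309 0.1703 0.1486] yaw 72.07 tilt [ 0.05 -0.12] F [-4.14 -3.07 10.92] M [-1.418  1.264  0.342] w 11.97 J6 -52.5
Mz [0.342 0.324 0.322 0.382 0.366 0.348] 0.347
```

The torque reading is 0.347 N m, or about 0.36 with the no-load bias removed. That is the target, so I'll open and lift straight off.

Call:
{"op": "jog_arm", "data": {"series": [[[0,0,0],[0,0,0],0.03],[[0,0,0],[0,0,0],0.03],[[0,0,0],[0,0,0],0.03],[[0,-0.005,0],[0,0,0],0.03],[[0,-0.02,0],[0,0,0],0.03],[[0,-0.03,0],[0,0,0],0.03],[[0,-0.03,0],[0,0,0],0.03],[[0,-0.03,0],[0,0,0],0.03],[[0,0,0],[0,0,0],0.03],[[0,0,0],[0,0,0],0.03]]}}

```text
time_s: 31.9
tcp_pos: [0.5309, 0.171, 0.2615]
ee_rot: [[-0.951, 0.001, -0.309], [0.309, -0.0, -0.951], [-0.001, -1.0, -0.0]]
wrist_force: [-0.5, -0.2, -0.3]
gripper_width: 0.343
```

```bash
python3 st.py; python3 - <<'E'
from station import *
from h import *
i=camera_info("wrist");im=capture("wrist");g=im.max(2);cv2.imwrite("pics/w12.png",im[:,:,::-1])
for n in("scene","side"):cv2.imwrite(f"pics/{n}_end.png",capture(n)[:,:,::-1])
m=(g<60).astype(np.uint8);m[222:]=0
q=proj(i,[.531,.1705,.18])[0];print("handle pred",q)
n,l,st,c=cv2.connectedComponentsWithStats(m)
for k in range(1,n):
    if st[k,4]>150:
        r=cv2.minAreaRect(np.argwhere(l==k)[:,::-1].astype(np.float32));print(st[k],c[k].round(1),r)
# key upright check in the fixed views: dark handle centroid, triangulated
P={}
for n in("scene","side"):
    I=camera_info(n);u=proj(I,[.531,.1705,.170])[0].astype(int);b=cv2.imread(f"pics/{n}_end.png").max(2)
    w=b[u[1]-9:u[1]+10,u[0]-14:u[0]+15];print(n,u);print('\n'.join(' '.join('%3d'%v for v in r) for r in w))
E
```

```text
31.9 tcp [0.5309 0.171  0.2615] yaw 71.98 tilt [ 0.05 -0.01] F [-0.51 -0.21 -0.31] M [ 0.075  0.076 -0.02 ] w 29.82 J6 -52.6
handle pred [251.68709854 196.92117475]
[284  18  24  28 180] [291.8  37.5] ((292.27081298828125, 34.02202224731445), (26.414810180664062, 18.700393676757812), 46.63658142089844)
[ 109   55   37   38 1074] [126.9  73.8] ((126.9000015258789, 73.70000457763672), (38.013153076171875, 34.435447692871094), 26.56505012512207)
[238 166  23  56 786] [249.6 192.3] ((249.00196838378906, 193.5768585205078), (55.392051696777344, 21.095630645751953), 88.53119659423828)
scene [290 124]
148 148 147 150 150 153 153 154 150 148 143 145 149 148 152 149 148 151 144 151 145 149 148 151 148 150 144 141 147
150 145 152 148 149 152 147 152 147 148 151 151 149 145 144 143 140 144 149 152 154 152 148 147 153 145 142 147 150
150 150 150 148 147 149 151 147 144 149 147 149 148 147 147 149 147 149 146 133 138 148 154 151 146 149 148 150 149
151 150 145 150 147 152 150 143 145 149 152 149 149 152 149 150 149 140 108  74  73 111 138 153 155 154 151 149 146
150 148 149 153 149 152 147 145 14
[... 3224 characters left out ...]
 151
 25  23  20  18  22  17  12  14  15  18  15  21  15  15  14  13   8  15  59 160 155 154 150 152 150 151 152 151 152
 22  21  20  25  22  23  15  17  16  15  17  19  13  15  14  16  16  59 160 156 151 150 151 151 150 151 150 150 151
 20  23  19  26  23  25  18  14  13  12  16  14  11  18  12  15  40 114 156 149 149 152 151 151 149 145 150 149 150
 22  25  21  19  24  20  12  19  15  14  16  10  18  15  16  34  61 107 152 151 150 151 151 151 150 150 148 149 147
 15  20  20  23  22  25  14  15  14  17  17  15  13  16  37  59  59 104 151 149 148 145 147 151 152 152 148 151 151
 15  12  18  18  25  26  17  13  12  18  15  13  12  34  62  56  56 107 150 149 151 147 151 150 151 151 151 151 151
```

```bash
python3 -c "
from station import *
print(finish_job())"
```

```text
the job is handed in; nothing more can be done
None
```

The setscrew is tightened onto the shaft's flat, and the large key is standing in it. I handed the job in at about 32 s of the 67 s allowed.

**What I did**
- I swung the arm upright, then lifted the key from the stand and lowered it into the setscrew. It went straight in: it stopped where the socket floor was expected, 0.4 mm off.
- I turned the tool 98° clockwise and stopped there. I then let go and lifted straight off.

**Last checks**
- **Arm:** about −0.5° from upright by the wrist camera before tightening. I did not measure it again afterwards.
- **Torque:** the last readings averaged 0.347 N m, or about 0.36 with the no-load bias removed. Single readings ran from 0.32 to 0.38. The torque held at about 0.16 at first, then climbed steadily.
- **Key:** the handle sits within about 5 pixels of where it should be in the wrist view, and is visible in both fixed views. The gripper is clear, with no force on it.

**What went wrong or disagreed**
- **Joint limits:** the first swing drove joint 5 to its −9.14° limit and joint 6 to its end stop. The fingers jammed against the arm with about 70 N at the wrist, under the 120 N limit. I could not rule out more than 40 N on the gripper's body, though the geometry suggests only the fingers touched. I backed off, regripped and finished the swing cleanly.
- **Key slip:** by image, the key lagged the tool by about 3° while turning, and it sank slightly less than the turn implies near the end.
- **Other objects:** I saw no contact with any of them, but I did not measure their positions again at the end.

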